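Read the cartridges from the tip-out bin

TASK

Tilt the blue bin fully forward on its pivot, lift out all the colour-coded cartridges (two or three of red, yellow and blue) and stand each upright on a pad of its own, well centred, on the sliding carrier, any cartridge on any pad; then swing the bin fully shut. Next move the carrier by its knob so that each cartridge in turn - red, then yellow, then blue, passing over one that is absent - comes to rest with its middle right under the tip of the fixed pointer and stays there for two seconds. Finally pull the carrier all the way back towards the robot to its front stop, with every cartridge still standing on its pad, let go, and do not shift the bottle or the tape roll standing by.

Things in the scene. Friction and masses are not known exactly. Their poses are not given: they have to be found in the camera images.
- cart_red: red cartridge (may be absent): white block 52 x 52 x 28 mm, on top a red grip fin 42 mm long (its x), 14 mm thick (its y), 28 to 58 mm above the underside; 90 g. Origin: centre of underside, z up. Starts in the shut bin, in one of 3 places 74 mm apart, leaning 0.8 rad to the back with the fin under the hood; with the bin fully forward it stands level, fin's thickness along the pivot
- cart_yellow: yellow cartridge (may be absent): white block 52 x 52 x 28 mm, on top a yellow grip fin 42 mm long (its x), 14 mm thick (its y), 28 to 58 mm above the underside; 90 g. Origin: centre of underside, z up. Starts in the shut bin, in one of 3 places 74 mm apart, leaning 0.8 rad to the back with the fin under the hood; with the bin fully forward it stands level, fin's thickness along the pivot
- cart_blue: blue cartridge (may be absent): white block 52 x 52 x 28 mm, on top a blue grip fin 42 mm long (its x), 14 mm thick (its y), 28 to 58 mm above the underside; 90 g. Origin: centre of underside, z up. Starts in the shut bin, in one of 3 places 74 mm apart, leaning 0.8 rad to the back with the fin under the hood; with the bin fully forward it stands level, fin's thickness along the pivot
- bin (a joint): tilt of the bin, rad: 0 shut (leaning back under the hood), 0.8 fully forward at its stop, floor level. Stiff (0.25 N m), so it stays forward when let go there and stays shut; in between it may fall back. Takes about 5 N at the handle
- bin_pivot (a point): middle of the bin's pivot, on the grey stand, 30 mm above the bench; x points to the stand's back (away from the robot), y along the pivot, z up. Bin fully forward: floor level, 90 mm above the pivot, reaching 47 mm in front to 21 mm behind it, 230 mm wide inside; front and side walls about 30 mm high, back wall 47 mm
- bin_stand: fixed grey stand of the bin, 262 mm wide, origin on the bench under the pivot, axes as bin_pivot. Its hood is a curved cover at 170 mm radius round the pivot, over the rear; its front edge lies 71 mm behind and 153 mm above the pivot
- bin_handle (a point): middle of the bin's handle: a round steel bar 12 mm thick, 110 mm long, parallel to the pivot, 40 mm off the bin's front wall. Bin shut: 19 mm behind and 145 mm above the pivot; fully forward: 91 mm in front and 115 mm above. Can be pinched from above (fingers in front of and behind it, opened about 35 mm) and led along the arc round the pivot
- stage_x (a joint): slide of the carrier along the stage's x axis (away from the robot), m: 0 at the front stop, up to 0.14. About 1.5 N of friction, stays where left
- stage_y (a joint): slide of the carrier along the stage's y axis (to the left), m: -0.075 to 0.075. About 1.5 N of friction, stays where left
- stage_knob (a point): middle of the top of the carrier's knob: black upright cylinder, 26 mm in diameter, 46 mm high on the white carrier plate (plate top 54 mm, knob top 100 mm above the bench), 85 mm in front of the plate's centre. Grip it and move sideways to move both slides; it does not turn
- pad_0 (a point): left pad on the carrier plate (grey 50 mm square in a black border, painted, flush), centre of its surface, 54 mm above the bench. In the stage's axes it lies at (0, 64) mm (x, y) from the plate's centre. The plate reaches from -110 to 88 mm in x; a fence 30 mm high stands at its rear edge (inside x 83 mm) and both sides (inside y 107 and -107 mm, from x -42 mm back); open in front
- pad_1 (a point): middle rear pad on the carrier plate (grey 50 mm square in a black border, painted, flush), centre of its surface, 54 mm above the bench. In the stage's axes it lies at (25, 0) mm (x, y) from the plate's centre. The plate reaches from -110 to 88 mm in x; a fence 30 mm high stands at its rear edge (inside x 83 mm) and both sides (inside y 107 and -107 mm, from x -42 mm back); open in front
- pad_2 (a point): right pad on the carrier plate (grey 50 mm square in a black border, painted, flush), centre of its surface, 54 mm above the bench. In the stage's axes it lies at (0, -64) mm (x, y) from the plate's centre. The plate reaches from -110 to 88 mm in x; a fence 30 mm high stands at its rear edge (inside x 83 mm) and both sides (inside y 107 and -107 mm, from x -42 mm back); open in front
- pointer_tip (a point): tip of the fixed red pointer, 131 mm above the bench (a cartridge on a pad reaches 112 mm), under a steel arm 10 mm thick at 156 mm height from a post 187 mm to the right. Its x (away from the robot) and y axes are the stage's. It is over the plate's centre when stage_x is 0.125 and stage_y 0
- amber_bottle: bystander: amber bottle with a white cap, 48 mm in diameter, 85 mm tall, origin at its foot; leave alone
- green_tape: bystander: green tape roll lying flat, 68 mm in diameter, 18 mm high, origin at its foot; leave alone
Mind the look-alikes: they are no part of the job. Leave any purple look-alike of the cart_yellow alone.

How it is judged:
By the outcome, as a careful person would: the job done as asked, in the order asked, and still so for the second after the job is handed in, with the robot touching nothing.
Of cart_red, cart_yellow, cart_blue only 2 to 3 are there at a start; the rules pass over those that are not, and their reading is None.
At some moment in a run one of cart_red, cart_yellow, cart_blue may be knocked a few centimetres aside while the robot is not near it.
Once in a run the grip may slacken for a moment while it holds something.
It also fails if it takes over 210 s, if anything falls off the work surface, if the arm or the gripper's body presses on something with over 40 N, if the wrist force passes 120 N, or if a joint passes its speed limit or range.

ROBOT

A 6-joint arm with a two-finger parallel gripper is mounted at the origin on the work surface; the furniture and walls round the work are solid. World frame = base frame: x ahead of the robot, y to its left, z up, the work surface at z = 0. Lengths are in m, angles in rad, forces in N, time in s.
With the tool pointing down it reaches from about 0.35 to 0.85 m from the base axis. Payload 8.1 kg.
Tool frame: the origin (TCP) lies between the finger pads; the fingertips stand 14 mm ahead of it and the grasp point (between the pads) lies 5 mm behind it (tips_ahead is the z of the fingertips in the tool frame, in m); z points along the fingers, y is the line along which they close (so a half turn about z gives the same grasp; the last joint's range is limited). The gripper opens to 85 mm and grips with 20 to 120 N. Pads are 22 mm wide; open, the fingers measure 114 mm over their backs; the gripper's body (76 mm by 85 mm) begins 54 mm behind the grasp point. The pads swing forward as they close: fully open they stand 13 mm farther back than shut.
Start: joints at [-0.085, 0.13, 1.488, -0, 1.523, -0.085], TCP at [0.6, 0, 0.245] pointing down, gripper open.
Joint ranges: [-2.96, 2.96], [-0.89, 2.26], [0.02, 2.5], [-1.34, 4.48], [0, 2.73], [-2.66, 2.66]. Speed limits (rad/s): [2.39, 2.39, 2.79, 3.14, 3.14, 3.14].

INTERFACE

Orientations are given as a rotation vector (axis times angle).
In Python, from plant import * gives the robot as it stands. The module is installed in compiled form; this text tells all that it offers.
- The arm moves only by the tool drive_tool, never from a script. Its argument "rows" is a list of rows, each a list of 2 entries, a list of its own where there are three numbers: the shift along the tool's x, y, z in m, then the turn, a rotation vector about the tool's x, y, z in degrees. A call has 1 to 20 rows; each row is the pose to reach, as a shift and turn from the pose commanded when the call began, along the tool's axes at that moment; what a row does not reach only later rows make up. A row lasts 1/8 s, in which the tool goes at most 62.5 mm and 10.7 degrees, less where a joint would pass 70% of its speed; a pose out of reach is approached as far as the arm can. A call with a gripper value outside its range is refused whole. "claw" is the closure, from 0 (fully open) to 1 (shut), set as the call begins (left out, the last holds). The fingers move at their own pace and stop on an object; the grip force is fixed at half the most. Time passes only in rows, so rows that repeat a pose let the fingers close. It gives the time, the measured TCP pose, the force, the opening and the grip force at its end, in the units of the state.
- sense(): the state, without advancing time (a new reading comes with each control period).
- read_camera(name): name is "scene" or "side" or "wrist"; returns a dict with "img" (384x512x3 uint8, red, green, blue), "depth" (384x512 float32, m along the optical axis (not along the pixel's ray), 0 where there is no reading), "camera_matrix" (3x3 intrinsics, pixels), "extrinsics" (4x4, takes a point from camera to world coordinates). Camera axes: x right, y down, z forward; pixel columns grow to the right and rows downward; lengths in m; the calibration is good to about 2 mm. A picture is of the moment at which its call begins.
- finish_job(): hands the job in; it is judged then, once.
The state is a dict: "t": time; "joint_positions": joint angles; "dq": joint speeds; "joint_torque": joint torques, N m; "position": TCP position; "tcp_rot": TCP orientation; "force": force on the tool from outside, world axes, zero at the start; "wrist_torque": the same for the moment, N m; "grip_width": finger opening in m; "gripper_force": force on a finger pad.
Only numpy, scipy, OpenCV 4.12 (cv2) and the standard library are available. Lean on these libraries where they do the work, as an engineer would, in place of code of your own. Each camera call takes 0.05 s, during which the arm holds its last target. There are 200 camera calls.

## Working session

There is one attempt and no reset: what is moved stays moved. The work goes in short steps, Python scripts to look and compute and a tool call to move; the robot and the scene stay as the last step left them, time stands still between calls to the robot, and variables do not carry over. Pictures are saved under pics/ and viewed, at most 14 in all, crops included, and the job is handed in when it is done.

Besides the shell and the picture viewer there is one more tool, called after "Request:" as name([rows], argument=value, ...), one row to a line, values as JSON. drive_tool: Moves the arm, as the interface text tells. Its arguments: {"type":"object","properties":{"rows":{"type":"array"},"claw":{"type":"number"}},"required":["rows"]}

```bash
mkdir -p pics; cat > h.py <<'E'
from plant import *
import numpy as np, cv2
from scipy.spatial.transform import Rotation as R
def save(n,f,crop=None,s=1):
    c=read_camera(n); im=c["img"][:,:,::-1]
    if crop: im=im[crop[1]:crop[3],crop[0]:crop[2]]
    cv2.imwrite("pics/"+f,cv2.resize(im,None,fx=s,fy=s,interpolation=cv2.INTER_CUBIC)); np.save("pics/"+f[:-4]+".npy",c,allow_pickle=True); return c
def ld(f): return np.load("pics/"+f+".npy",allow_pickle=True).item()
def ray(c,u,v,z):
    K=c["camera_matrix"];T=c["extrinsics"]
    d=T[:3,:3]@np.linalg.solve(K,[u,v,1.]);o=T[:3,3]
    return o+d*(z-o[2])/d[2]
def cloud(c):
    K=c["camera_matrix"];T=c["extrinsics"];d=c["depth"]
    v,u=np.mgrid[:d.shape[0],:d.shape[1]]
    p=np.stack([(u-K[0,2])/K[0,0]*d,(v-K[1,2])/K[1,1]*d,d],-1)
    P=p@T[:3,:3].T+T[:3,3]; P[d==0]=np.nan; return P
E
python3 - <<'E'
from h import *
a=save("scene","a.png",s=1.5);b=save("side","b.png",s=1.5)
for c in(a,b):print(c["extrinsics"].round(3),c["camera_matrix"][0,0])
s=sense();print(s["t"],s["position"],s["tcp_rot"],s["grip_width"])
E
```

```text
[[-0.692 -0.398  0.603 -0.12 ]
 [-0.722  0.399 -0.565  0.567]
 [-0.015 -0.826 -0.563  0.712]
 [ 0.     0.     0.     1.   ]] 434.37220031765435
[[-0.953 -0.185  0.241  0.224]
 [-0.303  0.616 -0.727  0.795]
 [-0.014 -0.766 -0.643  0.837]
 [ 0.     0.     0.     1.   ]] 381.74767925011025
0.1 [5.99541073e-01 6.90840009e-05 2.44359128e-01] [-2.22056424e+00 -2.22054625e+00  1.62539136e-03] 0.08533379124091475
```

View pics/a.png

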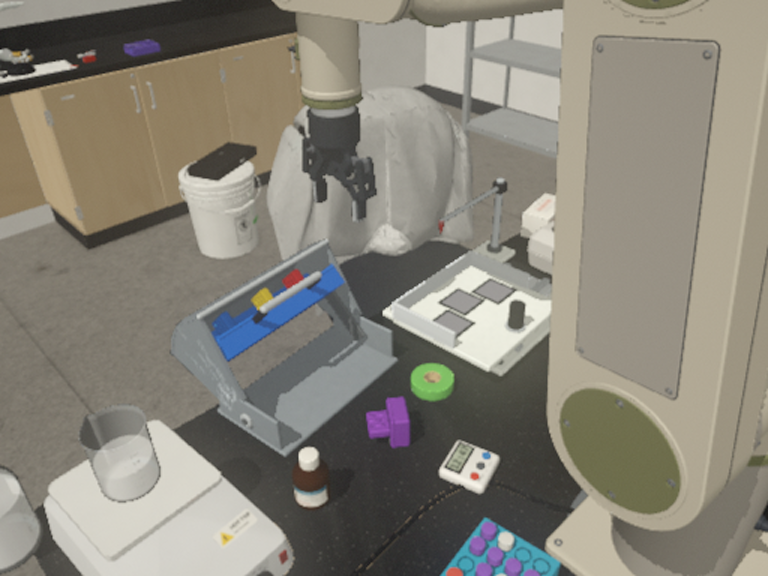

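View pics/b.png

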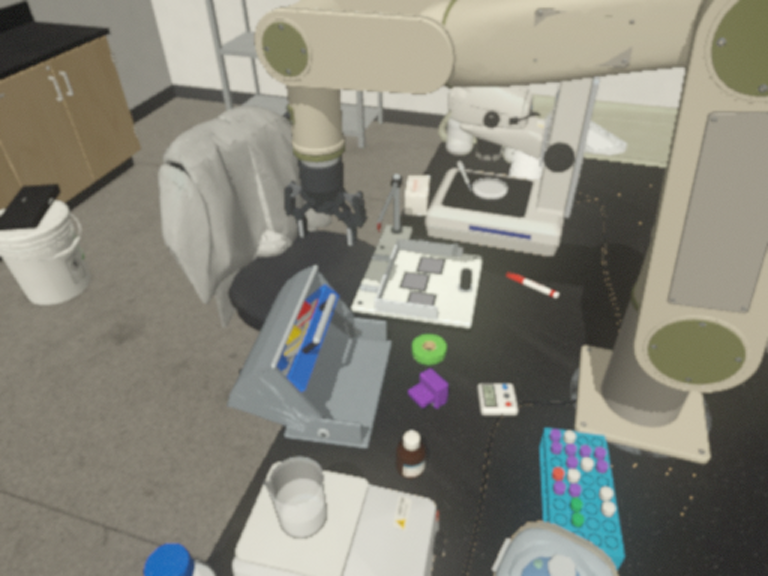

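The scene view (1.5x) shows the shut blue bin with its steel handle from (262,308) to (320,275), and red (292,278) and yellow (262,298) fins under the hood. It also shows the carrier with three pads at (462,301), (494,291) and (453,322), its knob at (516,315), and the pointer tip at (442,226). The bystanders are the tape (432,380), the bottle (310,480) and the purple look-alike (390,420).

```bash
python3 - <<'E'
from h import *
for f,cr in(("a",(100,100,390,320)),("b",(130,100,350,320))):
    c=ld(f);im=c["img"][:,:,::-1][cr[1]:cr[3],cr[0]:cr[2]]
    cv2.imwrite(f"pics/{f}2.png",cv2.resize(im,None,fx=2.7,fy=2.7,interpolation=cv2.INTER_CUBIC))
a=ld("a");P=cloud(a);b=ld("b");Q=cloud(b)
# dark pads on plate plane
for n,c,C,box in(("a",a,P,(250,170,360,240)),("b",b,Q,(245,155,320,215))):
    im=c["img"].astype(int);m=np.zeros(im.shape[:2],np.uint8);x0,y0,x1,y1=box
    sub=im[y0:y1,x0:x1];z=C[y0:y1,x0:x1,2]
    m[y0:y1,x0:x1]=((sub.max(2)<150)&(abs(z-.054)<.006)).astype(np.uint8)*255
    k,l,s,ce=cv2.connectedComponentsWithStats(m)
    for i in range(1,k):
        if s[i,4]>40: print(n,"pad",ce[i],s[i],ray(c,*ce[i],.054).round(4))
    # knob top
    m[:]=0;m[y0:y1,x0:x1]=((sub.max(2)<90)&(abs(z-.1)<.006))*255
    k,l,s,ce=cv2.connectedComponentsWithStats(m)
    for i in range(1,k):
        if s[i,4]>5: print(n,"knob",ce[i],s[i],ray(c,*ce[i],.1).round(4))
    # red pointer, bin colours
    for nm,f in(("red",lambda i:(i[...,0]>130)&(i[...,1]<70)&(i[...,2]<80)),("yel",lambda i:(i[...,0]>130)&(i[...,1]>100)&(i[...,2]<80))):
        k,l,s,ce=cv2.connectedComponentsWithStats(f(im).astype(np.uint8))
        for i in range(1,k):
            if s[i,4]>8: print(n,nm,ce[i].round(1),s[i],np.nanmean(C[l==i],0).round(3))
E
```

```text
a pad [318.30188679 197.99056604] [293 186  52  24 212] [ 0.4601 -0.1839  0.054 ]
a pad [304.10810811 214.45945946] [289 207  27  19  74] [ 0.4387 -0.1036  0.054 ]
a red [58.6 38.8] [55 37  8  4 20] [ 2.641 -0.393  0.031]
a red [194.7 185.3] [189 180  13  12  90] [0.635 0.079 0.135]
a yel [11.3 35.6] [ 9 35  5  3  9] [ 2.849 -0.198  0.05 ]
a yel [173.9 197.9] [168 192  14  15 108] [0.627 0.145 0.134]
b pad [280.36764706 185.63235294] [271 172  16  24  68] [ 0.4638 -0.1686  0.054 ]
b knob [310.84615385 182.53846154] [309 181   4   4  13] [ 0.3622 -0.1545  0.1   ]
b red [202.9 205.7] [200 202   7   9  31] [0.625 0.077 0.131]
b yel [195.9 222.4] [192 218   9  11  50] [0.616 0.143 0.13 ]
```

View pics/a2.png

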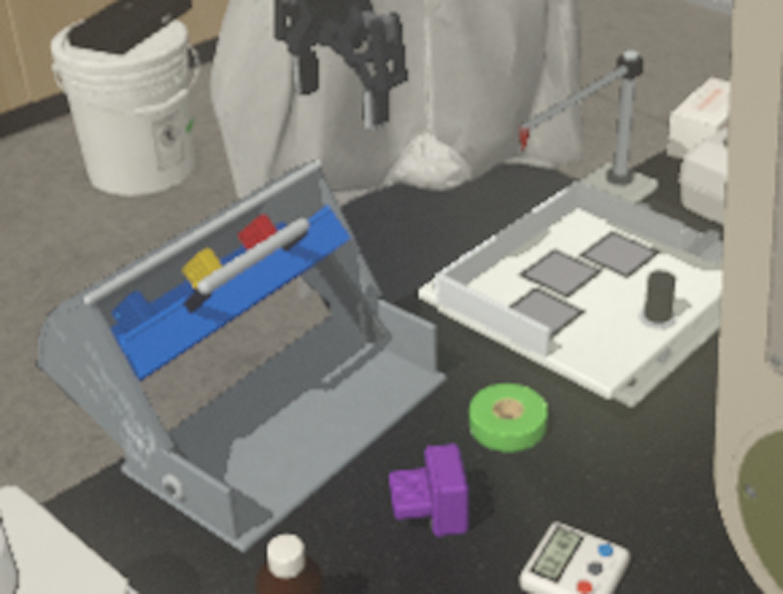

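View pics/b2.png

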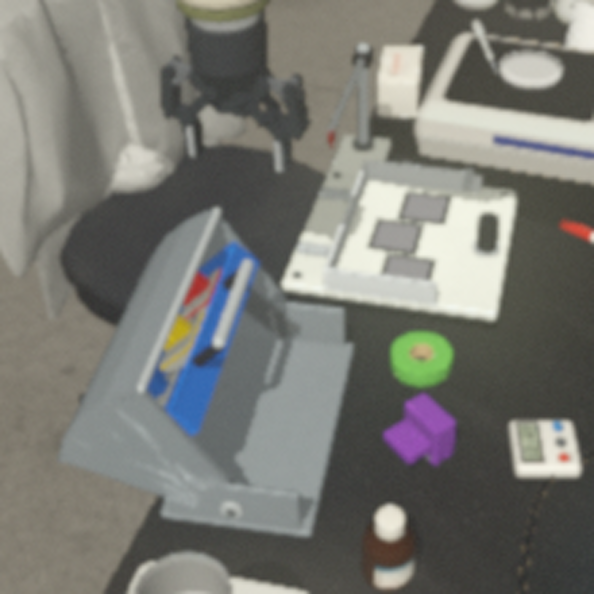

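Both crops show three cartridges in the bin: blue on the left (a2 130,310), yellow in the middle (201,268), and red on the right (258,232). The purple block on the bench (a2 430,490) matches no cartridge colour, so it is the look-alike and I will leave it alone.

```bash
python3 - <<'E'
from h import *
a=ld("a");b=ld("b")
A=lambda x,y:(100+x/2.7,100+y/2.7); B=lambda x,y:(130+x/2.7,100+y/2.7)
def tri(p,q):
    M=[];
    for c,(u,v) in((a,p),(b,q)):
        T=np.linalg.inv(c["extrinsics"]);Pm=c["camera_matrix"]@T[:3]
        M+=[u*Pm[2]-Pm[0],v*Pm[2]-Pm[1]]
    X=np.linalg.svd(np.array(M))[2][-1];return (X[:3]/X[3]).round(4)
D={"hoodL":((88,300),(147,389),.183),"hoodR":((319,165),(217,212),.183),"barR":((303,230),(246,268),.175),"barL":((207,283),(222,342),.175),
"ptr":((523,148),(331,140),.131),"padM":((560,272),(396,236),.054),"padR":((620,254),(425,208),.054),"padL":((546,311),(409,268),.054),
"knob":((661,278),(488,217),.1),"bolt":((172,487),(230,509),.03)}
for k,(p,q,z) in D.items(): print(k,ray(a,*A(*p),z).round(4)[:2],ray(b,*B(*q),z).round(4)[:2],tri(A(*p),B(*q)))
E
```

```text
hoodL [0.5848 0.2682] [0.5814 0.2664] [0.5785 0.2707 0.1879]
hoodR [0.6189 0.0146] [0.6229 0.0154] [0.626  0.0093 0.1779]
barR [0.5551 0.0844] [0.5637 0.0827] [0.5676 0.0749 0.166 ]
barL [0.5489 0.1854] [0.5457 0.1867] [0.5448 0.1881 0.1778]
ptr [ 0.5716 -0.2064] [ 0.5768 -0.2237] [ 0.5724 -0.2092  0.1342]
padM [ 0.4721 -0.1542] [ 0.473 -0.156] [ 0.4728 -0.1553  0.0537]
padR [ 0.4505 -0.2192] [ 0.4531 -0.2209] [ 0.4538 -0.2239  0.0508]
padL [ 0.44  -0.098] [ 0.4423 -0.1024] [ 0.442  -0.1009  0.053 ]
knob [ 0.361  -0.1603] [ 0.3648 -0.1654] [ 0.3649 -0.1668  0.0965]
bolt [0.5163 0.2633] [0.5205 0.2606] [0.5208 0.2604 0.0265]
```

Request:
drive_tool([
  [[0.03,-0.012,-0.01],[0,0,-2]],
  [[0.07,-0.025,-0.02],[0,0,-5]],
  [[0.1,-0.04,-0.025],[0,0,-8.6]],
  [[0.125,-0.047,-0.025],[0,0,-8.6]],
  [[0.133,-0.049,-0.025],[0,0,-8.6]],
  [[0.133,-0.049,-0.025],[0,0,-8.6]],
  [[0.133,-0.049,-0.025],[0,0,-8.6]],
], claw=0.59)

```text
t: 0.98
position: [0.5512, 0.1321, 0.27]
tcp_rot: [-2.05, -2.381, 0.001]
force: [0.5, -0.9, 0.3]
grip_width: 0.035
gripper_force: 0.0
```

```bash
python3 - <<'E'
from h import *
c=save("wrist","w1.png",s=1.5);s=sense();print(s["t"],s["position"],s["grip_width"],s["force"],c["extrinsics"].round(3))
E
```

```text
1.025 [0.55124593 0.13203837 0.27004306] 0.034871716780006105 [0.62576984 0.57994427 0.59587516] [[ 0.989  0.144  0.04   0.541]
 [ 0.149 -0.953 -0.265  0.199]
 [-0.     0.268 -0.963  0.398]
 [ 0.     0.     0.     1.   ]]
```

View pics/w1.png

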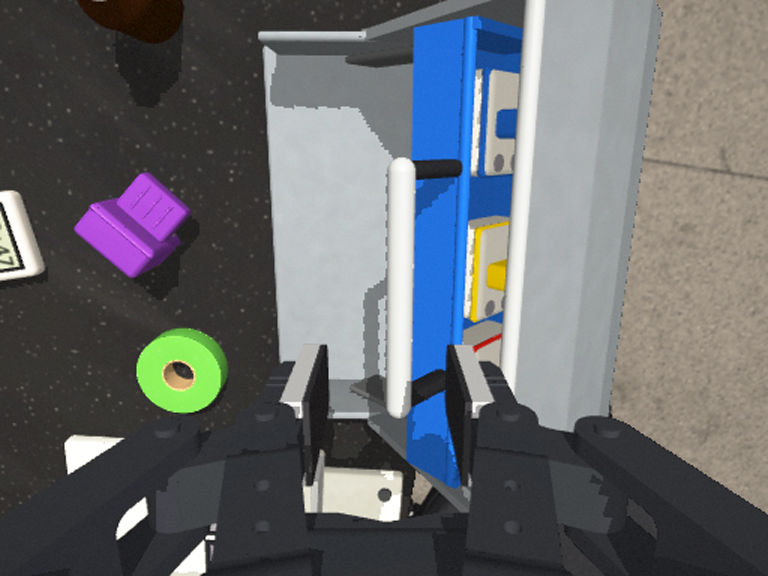

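The wrist view (1.5x) shows the bar running vertically from (401,165) to (398,412), between the fingers and parallel to them. The blue, yellow and red cartridges are visible under the hood.

```bash
python3 - <<'E'
from h import *
c=ld("w1");f=lambda u,v,z:ray(c,u/1.5,v/1.5,z).round(4)
print("bar",f(401,165,.175),f(398,410,.175));print("hood",f(542,30,.183),f(512,360,.183)); print("front stand",f(262,40,.03))
P=cloud(c);print(P[113,267],P[266,266],P[200,266])
print(f(181,372,.018))
E
```

```text
bar [0.5483 0.1888 0.175 ] [0.5649 0.075  0.175 ]
hood [0.5931 0.2465 0.183 ] [0.6108 0.1119 0.183 ]
front stand [0.451  0.2474 0.03  ]
[0.54817668 0.18722712 0.1809681 ] [0.56391974 0.08354127 0.17999189] [0.55637703 0.13138864 0.18003141]
[ 0.4048 -0.0048  0.018 ]
```

Request:
drive_tool([
  [[0,0.006,0.01],[0,0,0.5]],
  [[0,0.006,0.03],[0,0,0.5]],
  [[0,0.006,0.055],[0,0,0.5]],
  [[0,0.006,0.08],[0,0,0.5]],
  [[0,0.006,0.095],[0,0,0.5]],
  [[0,0.006,0.1],[0,0,0.5]],
  [[0,0.006,0.1],[0,0,0.5]],
])

```text
t: 1.9
position: [0.557, 0.1339, 0.1703]
tcp_rot: [-2.059, -2.373, 0.0]
force: [0.1, -0.4, 0.2]
grip_width: 0.0348
gripper_force: 0.0
```

Request:
drive_tool([
  [[0,0,0],[0,0,0]],
  [[0,0,0],[0,0,0]],
  [[0,0,0],[0,0,0]],
], claw=0.82)

```text
t: 2.28
position: [0.5573, 0.134, 0.1709]
tcp_rot: [2.059, 2.372, 0.001]
force: [0.0, -0.3, -0.6]
grip_width: 0.0153
gripper_force: 0.0
```

Request:
drive_tool([
  [[0,-0.007,-0.001],[0,0,0]],
  [[0,-0.0146,-0.001],[0,0,0]],
  [[0,-0.022,-0.001],[0,0,0]],
  [[0,-0.029,-0.001],[0,0,0]],
  [[0,-0.036,0],[0,0,0]],
  [[0,-0.044,0.001],[0,0,0]],
  [[0,-0.051,0.0025],[0,0,0]],
  [[0,-0.058,0.004],[0,0,0]],
  [[0,-0.065,0.006],[0,0,0]],
  [[0,-0.072,0.0086],[0,0,0]],
  [[0,-0.0785,0.0115],[0,0,0]],
  [[0,-0.085,0.0146],[0,0,0]],
  [[0,-0.0915,0.018],[0,0,0]],
  [[0,-0.098,0.022],[0,0,0]],
  [[0,-0.104,0.026],[0,0,0]],
  [[0,-0.11,0.0303],[0,0,0]],
  [[0,-0.113,0.033],[0,0,0]],
  [[0,-0.115,0.034],[0,0,0]],
  [[0,-0.115,0.034],[0,0,0]],
])

```text
t: 4.65
position: [0.4459, 0.1181, 0.1379]
tcp_rot: [2.056, 2.369, 0.009]
force: [11.6, 2.5, -0.1]
grip_width: 0.0155
gripper_force: 6.2
```

Request:
drive_tool([
  [[0,0.003,0],[0,0,0]],
  [[0,0.003,0],[0,0,0]],
  [[0,0.003,0],[0,0,0]],
  [[0,0.003,-0.02],[0,0,0]],
  [[0,0.003,-0.05],[0,0,0]],
  [[0,0.01,-0.08],[0,0,0]],
  [[0,0.03,-0.11],[0,0,0]],
  [[0,0.05,-0.14],[0,0,0]],
  [[0,0.06,-0.15],[0,0,0]],
  [[0,0.06,-0.15],[0,0,0]],
  [[0,0.06,-0.15],[0,0,0]],
], claw=0.59)

```text
t: 6.02
position: [0.5016, 0.126, 0.2851]
tcp_rot: [-2.058, -2.372, 0.002]
force: [-0.9, -0.2, -0.7]
grip_width: 0.0349
gripper_force: 0.0
```

```bash
python3 - <<'E'
from h import *
c=save("wrist","w2.png",s=1.5);s=sense();print(s["t"],s["position"],s["grip_width"])
E
```

```text
6.075 [0.5015504  0.12605944 0.28505211] 0.03500041824796209
```

View pics/w2.png

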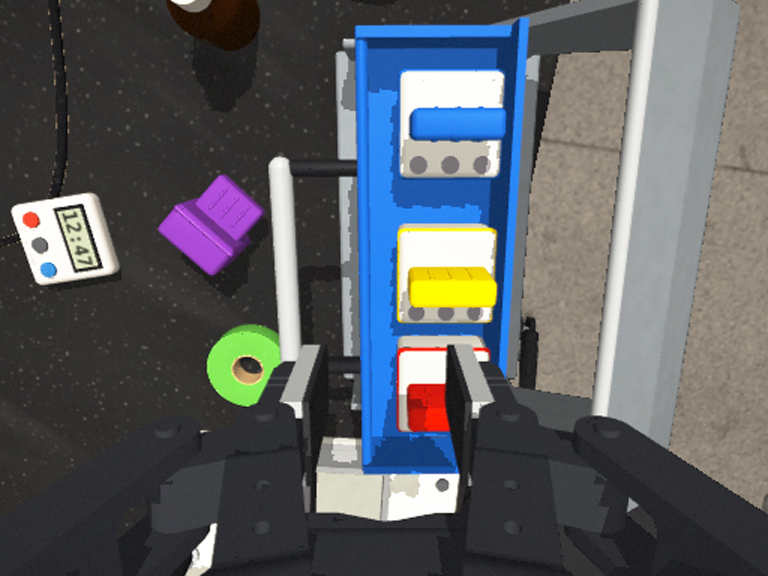

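The wrist view shows the bin fully forward and all three cartridges level: blue at (458,123), yellow at (452,287), red at (430,405). Each fin's length lies across the bin.

```bash
cat >> h.py <<'E'
def fins(c,zlo,zhi,roi=None,show=True):
    P=cloud(c);hsv=cv2.cvtColor(c["img"],cv2.COLOR_RGB2HSV).astype(int);H,S,V=hsv[...,0],hsv[...,1],hsv[...,2]
    out={}
    for n,m in(("red",((H<6)|(H>174))),("yellow",(H>20)&(H<34)),("blue",(H>98)&(H<122))):
        m=m&(S>130)&(V>60)&(P[...,2]>zlo)&(P[...,2]<zhi)
        if roi: m&=(P[...,0]>roi[0])&(P[...,0]<roi[1])&(P[...,1]>roi[2])&(P[...,1]<roi[3])
        m=cv2.morphologyEx(m.astype(np.uint8),cv2.MORPH_OPEN,np.ones((3,3)))
        k,l,s,_=cv2.connectedComponentsWithStats(m)
        if k<2: continue
        i=1+s[1:,4].argmax();p=P[l==i]
        r=cv2.minAreaRect((p[:,:2]*1000).astype(np.float32))
        out[n]=np.r_[np.array(r[0])/1000,p[:,2].max()];
        if show: print(n,s[i,4],np.round(r[0],1),np.round(r[1],1),round(r[2],1),p[:,2].mean().round(4))
    return out
E
python3 - <<'E'
from h import *
c=ld("w2");fins(c,.170,.19,(.46,.58,.02,.25))
y=.14;X=np.array([np.cos(y),np.sin(y)]);Y=np.array([-X[1],X[0]]);pv=np.array([.5378,.1292])
for k in(1,0,-1):print((pv-.013*X+k*.074*Y).round(4))
print(sense()["joint_positions"])
E
```

```text
red 460 [532.   58.4] [20.1 13.6] 8.9 0.1759
yellow 1128 [532.9 126.7] [41.4 14. ] 8.4 0.1762
blue 1326 [521.9 203.2] [41.8 13.3] 8.1 0.1766
[0.5146 0.2007]
[0.5249 0.1274]
[0.5353 0.0541]
[ 1.47086844e-01 -1.06601181e-01  1.65511303e+00 -2.13245494e-05
  1.59522881e+00  5.65710516e-03]
```

Request:
drive_tool([
  [[0.005,0.002,0],[0,0,-8]],
  [[0.015,0.006,0],[0,0,-18]],
  [[0.025,0.011,0],[0,0,-28]],
  [[0.035,0.015,0],[0,0,-38]],
  [[0.045,0.02,0],[0,0,-48]],
  [[0.055,0.024,0],[0,0,-58]],
  [[0.065,0.028,0],[0,0,-68]],
  [[0.07,0.03,0.01],[0,0,-78]],
  [[0.073,0.031,0.02],[0,0,-87]],
  [[0.0736,0.031,0.03],[0,0,-90.3]],
  [[0.0736,0.031,0.03],[0,0,-90.3]],
  [[0.0736,0.031,0.03],[0,0,-90.3]],
], claw=0.53)

```text
t: 7.58
position: [0.5226, 0.2033, 0.2563]
tcp_rot: [0.228, -3.133, 0.0]
force: [0.6, 0.3, -0.8]
grip_width: 0.0403
gripper_force: 0.0
```

```bash
python3 - <<'E'
from h import *
c=save("wrist","w3.png",s=1.5);s=sense();print(s["t"],s["position"],s["grip_width"],R.from_rotvec(s["tcp_rot"]).as_matrix().round(3))
fins(c,.170,.19,(.46,.58,.02,.25))
E
```

```text
7.625 [0.52276662 0.20335983 0.25664229] 0.04046187718907626 [[-0.989 -0.145  0.   ]
 [-0.145  0.989  0.   ]
 [-0.     0.    -1.   ]]
red 1630 [541.9  59.5] [41.2 14.4] 8.8 0.1758
yellow 1473 [532.4 126.1] [41.1 15.2] 8.8 0.1761
blue 1352 [521.4 203.3] [41.6 14.2] 9.2 0.1765
```

View pics/w3.png

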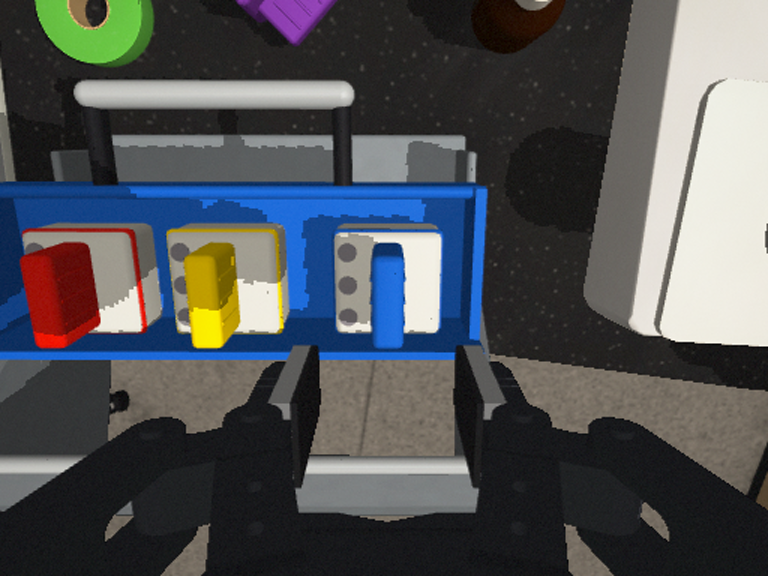

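The blue fin (387,295) lies between the fingers, so I'm descending to grip it.

Request:
drive_tool([
  [[0.001,0,0.01],[0,0,0]],
  [[0.001,0,0.03],[0,0,0]],
  [[0.001,0,0.055],[0,0,0]],
  [[0.001,0,0.075],[0,0,0]],
  [[0.001,0,0.086],[0,0,0]],
  [[0.001,0,0.089],[0,0,0]],
  [[0.001,0,0.089],[0,0,0]],
])

```text
t: 8.5
position: [0.5221, 0.2033, 0.1677]
tcp_rot: [-0.23, 3.133, 0.0]
force: [0.1, 0.0, 0.6]
grip_width: 0.0405
gripper_force: 0.0
```

Request:
drive_tool([
  [[0,0,0],[0,0,0]],
  [[0,0,0],[0,0,0]],
  [[0,0,0],[0,0,0]],
  [[0,0,0],[0,0,0]],
  [[0,0,0],[0,0,0]],
], claw=1)

```text
t: 9.12
position: [0.5224, 0.2035, 0.1684]
tcp_rot: [-0.23, 3.131, 0.001]
force: [-1.1, 0.8, 5.6]
grip_width: 0.0126
gripper_force: 59.4
```

Request:
drive_tool([
  [[0,0,-0.005],[0,0,0]],
  [[0,0,-0.02],[0,0,0]],
  [[0,0,-0.045],[0,0,0]],
  [[0,0,-0.07],[0,0,0]],
  [[0,0,-0.09],[0,0,0]],
  [[0,0,-0.1],[0,0,0]],
  [[0,0,-0.1],[0,0,0]],
])

```text
t: 10.0
position: [0.5221, 0.2034, 0.268]
tcp_rot: [-0.23, 3.132, 0.0]
force: [0.6, 0.3, -0.6]
grip_width: 0.0131
gripper_force: 58.5
```

Request:
drive_tool([
  [[0.002,-0.015,-0.01],[0,0,0]],
  [[0.006,-0.045,-0.02],[0,0,0]],
  [[0.01,-0.08,-0.022],[0,0,0]],
  [[0.014,-0.115,-0.022],[0,0,1]],
  [[0.019,-0.15,-0.022],[0,0,2]],
  [[0.023,-0.185,-0.022],[0,0,3]],
  [[0.027,-0.22,-0.022],[0,0,4]],
  [[0.032,-0.255,-0.022],[0,0,4.4]],
  [[0.036,-0.29,-0.022],[0,0,4.4]],
  [[0.04,-0.32,-0.022],[0,0,4.4]],
  [[0.043,-0.34,-0.022],[0,0,4.4]],
  [[0.043,-0.35,-0.022],[0,0,4.4]],
  [[0.043,-0.35,-0.022],[0,0,4.4]],
  [[0.043,-0.35,-0.022],[0,0,4.4]],
])

```text
t: 11.75
position: [0.5305, -0.1485, 0.2893]
tcp_rot: [0.111, -3.14, -0.001]
force: [0.0, 0.4, -0.8]
grip_width: 0.0128
gripper_force: 58.6
```

```bash
python3 - <<'E'
from h import *
c=save("wrist","w4.png",s=1.5);s=sense();print(s["t"],s["position"],s["grip_width"],R.from_rotvec(s["tcp_rot"]).as_euler("xyz"))
im=c["img"].astype(int);P=cloud(c)
m=((im.max(2)<165)&(abs(P[...,2]-.054)<.008)&(abs(P[...,0]-.45)<.08)&(abs(P[...,1]+.16)<.11)).astype(np.uint8)
m=cv2.morphologyEx(m,cv2.MORPH_OPEN,np.ones((3,3)))
k,l,st,ce=cv2.connectedComponentsWithStats(m)
for i in range(1,k):
    if st[i,4]>60:
        pts=np.argwhere(l==i)[:,::-1]
        w=np.array([ray(c,u,v,.054)[:2]*1000 for u,v in pts],np.float32)
        print(st[i],[np.round(x,1) for x in cv2.minAreaRect(w)],ce[i])
E
```

```text
11.8 [ 0.53051205 -0.14837184  0.28930722] 0.012906258514488381 [ 3.14129773e+00 -2.05261731e-05 -3.07068576e+00]
[ 286   30   79  130 5912] [array([463.4, -86.6]), array([127. ,  75.3]), np.float64(4.1)] [328.14394452  82.9152571 ]
[ 157   46   63   64 3758] [array([ 454.5, -223.1]), array([60.2, 60.3]), np.float64(4.9)] [188.71766897  77.48829164]
[ 223   72   60   62 3541] [array([ 474. , -157.5]), array([60., 60.]), np.float64(5.2)] [253.00734256 102.22931375]
[148 120  17  31 414] [array([ 513.7, -255.9]), array([31.4, 15.9]), np.float64(4.5)] [156.14492754 136.05797101]
[277 156  23   5  78] [array([ 528.1, -116.1]), array([ 4.3, 23.5]), np.float64(4.1)] [287.66666667 158.16666667]
```

View pics/w4.png

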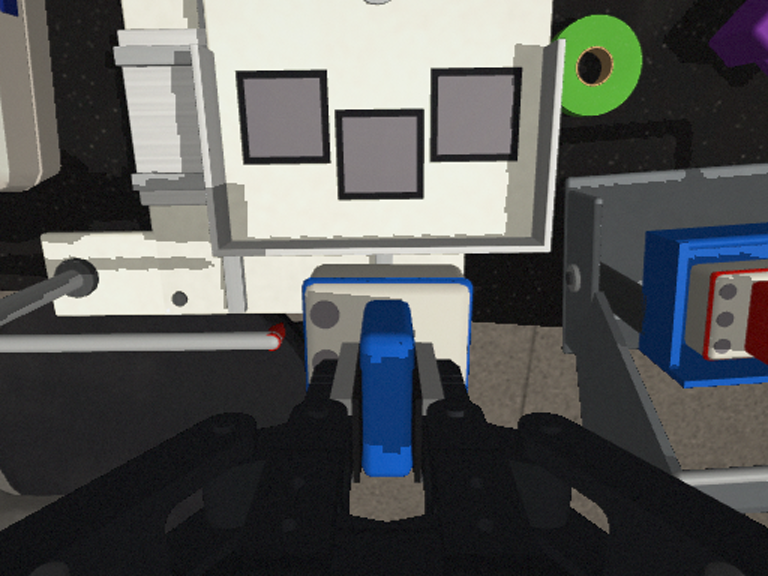

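The wrist view shows the pads at right (283,116), middle (380,154) and left (475,114), the pointer tip at (272,345), and blue held straight. Stage yaw is about 5°, and I'll place blue on the left pad.

Request:
drive_tool([
  [[0.01,0.01,0],[0,0,0]],
  [[0.03,0.022,0],[0,0,-0.9]],
  [[0.055,0.04,0.01],[0,0,-0.9]],
  [[0.075,0.053,0.03],[0,0,-0.9]],
  [[0.083,0.0588,0.055],[0,0,-0.9]],
  [[0.083,0.0588,0.085],[0,0,-0.9]],
  [[0.083,0.0588,0.115],[0,0,-0.9]],
  [[0.083,0.0588,0.14],[0,0,-0.9]],
  [[0.083,0.0588,0.16],[0,0,-0.9]],
  [[0.083,0.0588,0.173],[0,0,-0.9]],
  [[0.083,0.0588,0.18],[0,0,-0.9]],
  [[0.083,0.0588,0.183],[0,0,-0.9]],
  [[0.083,0.0588,0.185],[0,0,-0.9]],
  [[0.083,0.0588,0.186],[0,0,-0.9]],
  [[0.083,0.0588,0.186],[0,0,-0.9]],
])

```text
t: 13.68
position: [0.4437, -0.0965, 0.1035]
tcp_rot: [-0.134, 3.138, -0.0]
force: [0.2, 0.3, 0.1]
grip_width: 0.0132
gripper_force: 64.0
```

Request:
drive_tool([
  [[0,0.001,0.001],[0,0,0]],
  [[0,0.001,0.0015],[0,0,0]],
  [[0,0.001,0.0015],[0,0,0]],
])

```text
t: 14.05
position: [0.4438, -0.0954, 0.1024]
tcp_rot: [-0.134, 3.138, -0.0]
force: [-2.3, 1.4, 4.9]
grip_width: 0.013
gripper_force: 65.0
```

Request:
drive_tool([
  [[0,0,0],[0,0,0]],
  [[0,0,0],[0,0,0]],
  [[0,0,0],[0,0,0]],
  [[0,0,-0.01],[0,0,0]],
  [[0,0,-0.03],[0,0,0]],
  [[0,0,-0.055],[0,0,0]],
  [[0,0,-0.085],[0,0,0]],
  [[-0.015,0,-0.115],[0,0,0]],
  [[-0.03,0,-0.145],[0,0,0]],
  [[-0.05,0,-0.165],[0,0,0]],
  [[-0.06,0,-0.175],[0,0,0]],
  [[-0.06,0,-0.175],[0,0,0]],
], claw=0.65)

```text
t: 15.55
position: [0.504, -0.0904, 0.2782]
tcp_rot: [-0.135, 3.137, -0.001]
force: [-0.0, -1.1, -0.7]
grip_width: 0.0298
gripper_force: 0.0
```

```bash
python3 - <<'E'
from h import *
c=save("wrist","w5.png",s=1.5);s=sense();print(s["t"],s["position"],s["grip_width"],R.from_rotvec(s["tcp_rot"]).as_euler("xyz",True))
fins(c,.104,.12,(.36,.56,-.28,0)); print("ptr",[ray(ld("w4"),u/1.5,v/1.5,.131).round(4) for u,v in((273,349),(278,330))])
E
```

```text
15.6 [ 0.50326799 -0.09028648  0.27721987] 0.029946157062097477 [-1.79987134e+02  2.26306410e-02 -1.75086115e+02]
blue 818 [443.4 -95.5] [40.5 13.5] 4.9 0.1106
ptr [array([ 0.5882, -0.2121,  0.131 ]), array([ 0.5759, -0.2093,  0.131 ])]
```

Request:
drive_tool([
  [[-0.003,0.015,0],[0,0,0]],
  [[-0.01,0.045,0],[0,0,-1]],
  [[-0.018,0.08,0],[0,0,-2]],
  [[-0.026,0.115,0],[0,0,-3]],
  [[-0.033,0.15,0],[0,0,-3.7]],
  [[-0.041,0.185,0],[0,0,-3.7]],
  [[-0.046,0.205,0.01],[0,0,-3.7]],
  [[-0.0474,0.2134,0.02],[0,0,-3.7]],
  [[-0.0474,0.2134,0.02],[0,0,-3.7]],
  [[-0.0474,0.2134,0.02],[0,0,-3.7]],
], claw=0.53)

```text
t: 16.85
position: [0.5321, 0.1255, 0.2566]
tcp_rot: [0.234, -3.132, 0.001]
force: [-0.5, -0.5, -0.9]
grip_width: 0.0399
gripper_force: 0.0
```

```bash
python3 - <<'E'
from h import *
c=save("wrist","w6.png",s=1.5);s=sense();print(s["t"],s["position"],s["grip_width"],R.from_rotvec(s["tcp_rot"]).as_euler("xyz",True))
fins(c,.170,.19,(.46,.6,.0,.25))
E
```

```text
16.9 [0.53232925 0.12542412 0.25697606] 0.04010745772856791 [-1.79984966e+02  9.69291834e-03 -1.71469273e+02]
red 1446 [542.1  59.2] [41.3 14.8] 7.6 0.1762
yellow 1351 [532.6 125.7] [41.6 14.4] 8.4 0.1765
```

Request:
drive_tool([
  [[0,0,0.01],[0,0,0]],
  [[0,0,0.03],[0,0,0]],
  [[0,0,0.055],[0,0,0]],
  [[0,0,0.075],[0,0,0]],
  [[0,0,0.086],[0,0,0]],
  [[0,0,0.089],[0,0,0]],
  [[0,0,0.089],[0,0,0]],
])

```text
t: 17.77
position: [0.5325, 0.1264, 0.1682]
tcp_rot: [-0.235, 3.132, 0.0]
force: [0.0, 0.0, -0.6]
grip_width: 0.0402
gripper_force: 0.0
```

Request:
drive_tool([
  [[0,0,0],[0,0,0]],
  [[0,0,0],[0,0,0]],
  [[0,0,0],[0,0,0]],
  [[0,0,0],[0,0,0]],
  [[0,0,0],[0,0,0]],
], claw=1)

```text
t: 18.4
position: [0.5327, 0.1264, 0.1688]
tcp_rot: [-0.235, 3.131, 0.0]
force: [-0.4, -0.1, 5.9]
grip_width: 0.0128
gripper_force: 59.8
```

Request:
drive_tool([
  [[0,0,-0.005],[0,0,0]],
  [[0,0,-0.02],[0,0,0]],
  [[0,0,-0.045],[0,0,0]],
  [[0,0,-0.07],[0,0,0]],
  [[0,0,-0.09],[0,0,0]],
  [[0,0,-0.1],[0,0,0]],
  [[0,0,-0.1],[0,0,0]],
])

```text
t: 19.27
position: [0.5325, 0.1265, 0.2685]
tcp_rot: [-0.236, 3.132, 0.0]
force: [-0.2, 0.5, -0.2]
grip_width: 0.0127
gripper_force: 58.9
```

Request:
drive_tool([
  [[0.006,-0.015,-0.01],[0,0,0]],
  [[0.017,-0.045,-0.015],[0,0,0]],
  [[0.03,-0.08,-0.015],[0,0,1]],
  [[0.043,-0.115,-0.015],[0,0,2]],
  [[0.056,-0.15,-0.015],[0,0,3]],
  [[0.069,-0.185,-0.015],[0,0,3.6]],
  [[0.082,-0.22,-0.015],[0,0,3.6]],
  [[0.094,-0.255,-0.005],[0,0,3.6]],
  [[0.1004,-0.2718,0.02],[0,0,3.6]],
  [[0.1004,-0.2718,0.05],[0,0,3.6]],
  [[0.1004,-0.2718,0.08],[0,0,3.6]],
  [[0.1004,-0.2718,0.11],[0,0,3.6]],
  [[0.1004,-0.2718,0.135],[0,0,3.6]],
  [[0.1004,-0.2718,0.15],[0,0,3.6]],
  [[0.1004,-0.2718,0.155],[0,0,3.6]],
  [[0.1004,-0.2718,0.155],[0,0,3.6]],
])

```text
t: 21.28
position: [0.4737, -0.1576, 0.1132]
tcp_rot: [-0.137, 3.138, -0.0]
force: [0.6, 0.3, 0.1]
grip_width: 0.0129
gripper_force: 58.9
```

```bash
python3 - <<'E'
from h import *
c=save("wrist","w7.png",s=1.5);s=sense();print(s["t"],s["position"],s["grip_width"],R.from_rotvec(s["tcp_rot"]).as_euler("xyz",True))
fins(c,.104,.135,(.36,.56,-.28,0))
E
```

```text
21.325 [ 0.47404959 -0.15771221  0.11370606] 0.013017724268508194 [-1.79962828e+02  5.79969148e-02 -1.75000371e+02]
yellow 3613 [ 473.3 -157.8] [42.2 13.9] 5.3 0.1201
blue 3780 [442.8 -96.5] [41.5 14.5] 4.7 0.1101
```

View pics/w7.png

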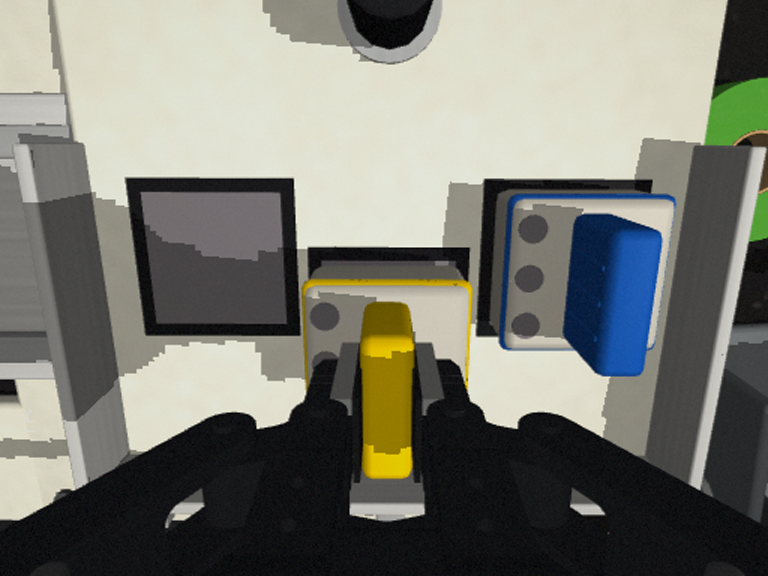

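The wrist view shows yellow above the middle pad, centred on it (387), and blue standing on the left pad. I'm lowering and releasing.

Request:
drive_tool([
  [[0,0.0003,0.004],[0,0,0]],
  [[0,0.0003,0.008],[0,0,0]],
  [[0,0.0003,0.01],[0,0,0]],
  [[0,0.0003,0.011],[0,0,0]],
  [[0,0.0003,0.011],[0,0,0]],
])

```text
t: 21.95
position: [0.4743, -0.1572, 0.1027]
tcp_rot: [-0.137, 3.137, -0.001]
force: [-1.0, 1.3, 5.9]
grip_width: 0.0128
gripper_force: 59.8
```

Request:
drive_tool([
  [[0,0,0],[0,0,0]],
  [[0,0,0],[0,0,0]],
  [[0,0,0],[0,0,0]],
  [[0,0,-0.01],[0,0,0]],
  [[0,0,-0.03],[0,0,0]],
  [[0,0,-0.055],[0,0,0]],
  [[0,0,-0.085],[0,0,0]],
  [[-0.015,0,-0.115],[0,0,0]],
  [[-0.03,0,-0.145],[0,0,0]],
  [[-0.05,0,-0.165],[0,0,0]],
  [[-0.05,0,-0.175],[0,0,0]],
  [[-0.05,0,-0.175],[0,0,0]],
], claw=0.65)

```text
t: 23.45
position: [0.5232, -0.1529, 0.2775]
tcp_rot: [-0.137, 3.138, -0.001]
force: [1.5, 0.4, -0.9]
grip_width: 0.03
gripper_force: 0.0
```

```bash
python3 - <<'E'
from h import *
c=save("wrist","w8.png",s=1.5);s=sense();print(s["t"],s["position"],s["grip_width"],R.from_rotvec(s["tcp_rot"]).as_euler("xyz",True))
fins(c,.104,.12,(.36,.56,-.28,0))
E
```

```text
23.5 [ 0.52275271 -0.15271938  0.27648709] 0.029856650646106028 [ 1.79993056e+02 -3.34638509e-02 -1.75003840e+02]
yellow 806 [ 474.7 -157.9] [41.6 13.6] 5.4 0.1106
blue 907 [444.  -96.2] [41.2 14.8] 5.3 0.1104
```

Request:
drive_tool([
  [[-0.003,0.015,0],[0,0,0]],
  [[-0.009,0.045,0],[0,0,-1]],
  [[-0.015,0.08,0],[0,0,-2]],
  [[-0.021,0.115,0],[0,0,-3]],
  [[-0.028,0.15,0],[0,0,-3.6]],
  [[-0.033,0.18,0],[0,0,-3.6]],
  [[-0.036,0.199,0.01],[0,0,-3.6]],
  [[-0.0376,0.2062,0.02],[0,0,-3.6]],
  [[-0.0376,0.2062,0.02],[0,0,-3.6]],
  [[-0.0376,0.2062,0.02],[0,0,-3.6]],
], claw=0.53)

```text
t: 24.75
position: [0.5428, 0.0551, 0.2566]
tcp_rot: [0.234, -3.132, 0.001]
force: [0.8, 0.3, 0.4]
grip_width: 0.0401
gripper_force: 0.0
```

```bash
python3 - <<'E'
from h import *
c=save("wrist","w9.png",s=1.5);s=sense();print(s["t"],s["position"],s["grip_width"],R.from_rotvec(s["tcp_rot"]).as_euler("xyz",True))
fins(c,.170,.19,(.46,.6,.0,.25))
E
```

```text
24.8 [0.54295883 0.05508616 0.25692451] 0.04025092824747634 [-1.79983677e+02  7.11888580e-03 -1.71464696e+02]
red 1359 [541.9  59. ] [41.1 14. ] 8.4 0.1764
```

Request:
drive_tool([
  [[0.0005,0.004,0.01],[0,0,0]],
  [[0.0005,0.004,0.03],[0,0,0]],
  [[0.0005,0.004,0.055],[0,0,0]],
  [[0.0005,0.004,0.075],[0,0,0]],
  [[0.0005,0.004,0.086],[0,0,0]],
  [[0.0005,0.004,0.089],[0,0,0]],
  [[0.0005,0.004,0.089],[0,0,0]],
])

```text
t: 25.68
position: [0.5421, 0.0599, 0.1683]
tcp_rot: [-0.236, 3.132, -0.0]
force: [-0.4, 0.2, -0.1]
grip_width: 0.0404
gripper_force: 0.0
```

Request:
drive_tool([
  [[0,0,0],[0,0,0]],
  [[0,0,0],[0,0,0]],
  [[0,0,0],[0,0,0]],
  [[0,0,0],[0,0,0]],
  [[0,0,0],[0,0,0]],
], claw=1)

```text
t: 26.3
position: [0.5423, 0.0598, 0.1687]
tcp_rot: [-0.235, 3.131, -0.0]
force: [-0.9, -0.7, 6.1]
grip_width: 0.0129
gripper_force: 60.5
```

Request:
drive_tool([
  [[0,0,-0.005],[0,0,0]],
  [[0,0,-0.02],[0,0,0]],
  [[0,0,-0.045],[0,0,0]],
  [[0,0,-0.07],[0,0,0]],
  [[0,0,-0.09],[0,0,0]],
  [[0,0,-0.1],[0,0,0]],
  [[0,0,-0.1],[0,0,0]],
])

```text
t: 27.18
position: [0.5421, 0.0599, 0.2685]
tcp_rot: [-0.236, 3.132, -0.0]
force: [-0.5, -0.1, -2.0]
grip_width: 0.0127
gripper_force: 59.5
```

Request:
drive_tool([
  [[0.007,-0.015,-0.01],[0,0,0]],
  [[0.021,-0.045,-0.015],[0,0,0]],
  [[0.038,-0.08,-0.015],[0,0,1]],
  [[0.055,-0.115,-0.015],[0,0,2]],
  [[0.072,-0.15,-0.015],[0,0,3]],
  [[0.089,-0.185,-0.015],[0,0,3.6]],
  [[0.106,-0.22,-0.015],[0,0,3.6]],
  [[0.12,-0.25,-0.005],[0,0,3.6]],
  [[0.1289,-0.2667,0.02],[0,0,3.6]],
  [[0.1289,-0.2667,0.05],[0,0,3.6]],
  [[0.1289,-0.2667,0.08],[0,0,3.6]],
  [[0.1289,-0.2667,0.11],[0,0,3.6]],
  [[0.1289,-0.2667,0.135],[0,0,3.6]],
  [[0.1289,-0.2667,0.15],[0,0,3.6]],
  [[0.1289,-0.2667,0.155],[0,0,3.6]],
  [[0.1289,-0.2667,0.155],[0,0,3.6]],
])

```text
t: 29.18
position: [0.4542, -0.2234, 0.1132]
tcp_rot: [-0.137, 3.138, -0.0]
force: [0.3, -0.7, -0.4]
grip_width: 0.0125
gripper_force: 59.5
```

```bash
python3 - <<'E'
from h import *
c=save("wrist","w10.png",s=1.5);s=sense();print(s["t"],s["position"],s["grip_width"],R.from_rotvec(s["tcp_rot"]).as_euler("xyz",True))
fins(c,.104,.135,(.36,.56,-.28,0))
E
```

```text
29.225 [ 0.45459421 -0.22352023  0.11368379] 0.012345866947032396 [-1.79957033e+02  4.98948972e-02 -1.74999667e+02]
red 3576 [ 453.7 -223.7] [41.9 13.6] 4.9 0.1201
yellow 936 [ 458.1 -158.4] [16.5 12. ] 72.7 0.1095
```

Request:
drive_tool([
  [[-0.0005,0.0004,0.004],[0,0,0]],
  [[-0.0005,0.0004,0.008],[0,0,0]],
  [[-0.0005,0.0004,0.01],[0,0,0]],
  [[-0.0005,0.0004,0.011],[0,0,0]],
  [[-0.0005,0.0004,0.011],[0,0,0]],
])

```text
t: 29.85
position: [0.4552, -0.2229, 0.1027]
tcp_rot: [-0.137, 3.137, -0.001]
force: [-1.0, 2.4, 5.3]
grip_width: 0.0125
gripper_force: 60.4
```

Request:
drive_tool([
  [[0,0,0],[0,0,0]],
  [[0,0,0],[0,0,0]],
  [[0,0,0],[0,0,0]],
  [[0,0,-0.01],[0,0,0]],
  [[0,0,-0.03],[0,0,0]],
  [[0,0,-0.055],[0,0,0]],
  [[0,0,-0.085],[0,0,0]],
  [[0,0.02,-0.115],[0,0,0]],
  [[-0.02,0.04,-0.145],[0,0,0]],
  [[-0.05,0.06,-0.165],[0,0,0]],
  [[-0.07,0.068,-0.175],[0,0,0]],
  [[-0.07,0.068,-0.175],[0,0,0]],
], claw=0.65)

```text
t: 31.35
position: [0.5197, -0.1483, 0.2784]
tcp_rot: [-0.14, 3.136, -0.001]
force: [0.9, -0.1, -0.6]
grip_width: 0.0299
gripper_force: 0.0
```

```bash
python3 - <<'E'
from h import *
c=save("wrist","w11.png",s=1.5);s=sense();print(s["t"],s["position"],s["grip_width"],R.from_rotvec(s["tcp_rot"]).as_euler("xyz",True))
fins(c,.104,.12,(.36,.56,-.28,0))
E
```

```text
31.4 [ 0.51866953 -0.14866113  0.27736481] 0.03001951918438361 [-1.79972775e+02  2.28232461e-02 -1.74934548e+02]
red 898 [ 455.2 -222.9] [41.  14.6] 4.4 0.1103
yellow 786 [ 475.1 -157.3] [41.8 13.6] 4.5 0.1106
blue 893 [444.6 -96.4] [40.6 14.5] 5.1 0.1104
```

View pics/w11.png

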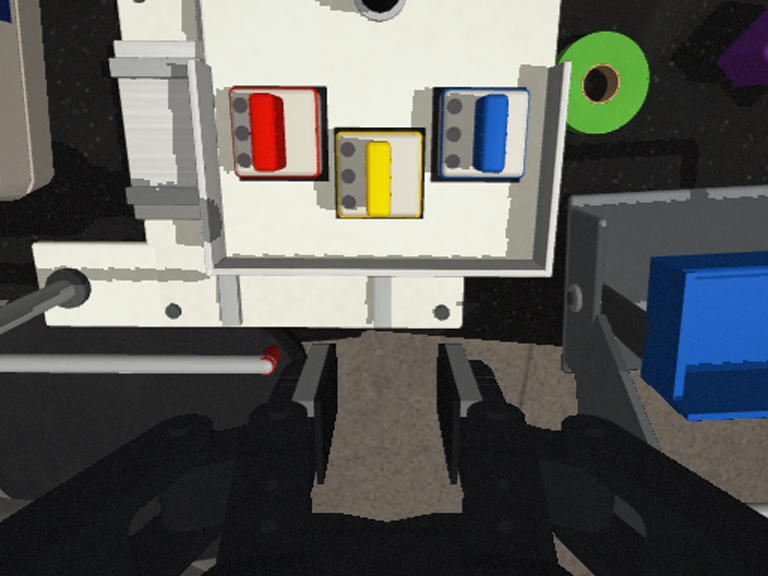

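The wrist view shows all three cartridges standing centred on their pads: red (276,132), yellow (379,173) and blue (482,133). Next I'll shut the bin.

Request:
drive_tool([
  [[0.004,0.015,0],[0,0,8]],
  [[0.01,0.045,0],[0,0,18]],
  [[0.016,0.075,0],[0,0,28]],
  [[0.022,0.105,0],[0,0,38]],
  [[0.028,0.135,0],[0,0,48]],
  [[0.033,0.165,0],[0,0,58]],
  [[0.038,0.195,0],[0,0,68]],
  [[0.042,0.225,0.01],[0,0,78]],
  [[0.046,0.255,0.02],[0,0,86.6]],
  [[0.0492,0.271,0.028],[0,0,86.6]],
  [[0.0492,0.271,0.028],[0,0,86.6]],
  [[0.0492,0.271,0.028],[0,0,86.6]],
], claw=0.59)

```text
t: 32.9
position: [0.446, 0.1159, 0.249]
tcp_rot: [2.051, 2.379, -0.0]
force: [-0.2, 1.1, -0.1]
grip_width: 0.0351
gripper_force: 0.0
```

```bash
python3 - <<'E'
from h import *
c=read_camera("wrist");s=sense();p=s["position"];M=R.from_rotvec(s["tcp_rot"]).as_matrix();print(s["t"],p,s["grip_width"],M.round(3))
P=cloud(c);im=c["img"].astype(int);m=(im.min(2)>120)&(np.ptp(im,2)<30)&(abs(P[...,2]-.147)<.008)&(abs(P[...,0]-.447)<.03)&(abs(P[...,1]-.12)<.07)
q=P[m];print(m.sum(),cv2.minAreaRect((q[:,:2]*1000).astype(np.float32)),np.percentile(q[:,2],95)); 
E
```

```text
32.95 [0.44622934 0.11593094 0.24919411] 0.03514948737453054 [[-0.147  0.989  0.001]
 [ 0.989  0.147 -0.   ]
 [-0.     0.001 -1.   ]]
2701 ((447.8666076660156, 116.72711944580078), (11.324054718017578, 120.04605865478516), 8.268000602722168) 0.1505688620291207
```

Request:
drive_tool([
  [[0,0.0017,0.01],[0,0,0]],
  [[0,0.0017,0.035],[0,0,0]],
  [[0,0.0017,0.06],[0,0,0]],
  [[0,0.0017,0.085],[0,0,0]],
  [[0,0.0017,0.102],[0,0,0]],
  [[0,0.0017,0.109],[0,0,0]],
  [[0,0.0017,0.109],[0,0,0]],
])

```text
t: 33.83
position: [0.4475, 0.117, 0.1397]
tcp_rot: [-2.053, -2.378, 0.0]
force: [-0.5, 0.8, 0.1]
grip_width: 0.0352
gripper_force: 0.0
```

Request:
drive_tool([
  [[0,0,0],[0,0,0]],
  [[0,0,0],[0,0,0]],
  [[0,0,0],[0,0,0]],
], claw=0.82)

```text
t: 34.2
position: [0.4478, 0.1172, 0.1403]
tcp_rot: [2.052, 2.378, 0.001]
force: [0.3, -0.1, 0.0]
grip_width: 0.0152
gripper_force: 0.0
```

Request:
drive_tool([
  [[0,0.006,-0.0045],[0,0,0]],
  [[0,0.012,-0.0085],[0,0,0]],
  [[0,0.0185,-0.0123],[0,0,0]],
  [[0,0.025,-0.0157],[0,0,0]],
  [[0,0.0315,-0.0188],[0,0,0]],
  [[0,0.038,-0.0217],[0,0,0]],
  [[0,0.045,-0.0242],[0,0,0]],
  [[0,0.052,-0.0263],[0,0,0]],
  [[0,0.059,-0.028],[0,0,0]],
  [[0,0.066,-0.0295],[0,0,0]],
  [[0,0.0735,-0.0305],[0,0,0]],
  [[0,0.081,-0.0312],[0,0,0]],
  [[0,0.088,-0.0316],[0,0,0]],
  [[0,0.095,-0.0315],[0,0,0]],
  [[0,0.1025,-0.031],[0,0,0]],
  [[0,0.109,-0.0304],[0,0,0]],
  [[0,0.113,-0.03],[0,0,0]],
  [[0,0.1155,-0.0295],[0,0,0]],
  [[0,0.1155,-0.0295],[0,0,0]],
])

```text
t: 36.58
position: [0.559, 0.1336, 0.1694]
tcp_rot: [-2.05, -2.375, 0.009]
force: [-18.6, -3.0, 14.6]
grip_width: 0.0154
gripper_force: 9.5
```

Request:
drive_tool([
  [[0,-0.003,0],[0,0,0]],
  [[0,-0.003,0],[0,0,0]],
  [[0,-0.003,0],[0,0,0]],
  [[0,-0.003,-0.02],[0,0,0]],
  [[0,-0.003,-0.05],[0,0,0]],
  [[0,-0.003,-0.08],[0,0,0]],
  [[0,-0.01,-0.1],[0,0,0]],
  [[0,-0.01,-0.1],[0,0,0]],
  [[0,-0.01,-0.1],[0,0,0]],
], claw=0.59)

```text
t: 37.7
position: [0.5514, 0.1324, 0.2683]
tcp_rot: [-2.052, -2.378, 0.001]
force: [-1.0, 0.9, -0.2]
grip_width: 0.0353
gripper_force: 0.0
```

```bash
python3 - <<'E'
from h import *
c=save("wrist","w12.png",s=1.5);s=sense();p=s["position"];M=R.from_rotvec(s["tcp_rot"]).as_matrix();print(s["t"],p,s["grip_width"],s["force"])
P=cloud(c);im=c["img"].astype(int);m=(im.min(2)>120)&(np.ptp(im,2)<30)&(abs(P[...,2]-.177)<.008)&(abs(P[...,0]-.557)<.03)&(abs(P[...,1]-.13)<.07)
q=P[m];print(m.sum(),cv2.minAreaRect((q[:,:2]*1000).astype(np.float32)),np.percentile(q[:,2],95)); 
a=save("scene","a3.png",s=1.5);b=save("side","b3.png",s=1.5)
for c in(a,b): fins(c,.09,.13,(.36,.56,-.28,-.04))
# knob top from wrist image w4 & w5 for what is visible; pointer tip in scene/side by red
for n,c,box in(("a",a,(280,140,310,165)),("b",b,(240,140,262,160))):
    x0,y0,x1,y1=box;i=c["img"][y0:y1,x0:x1].astype(int);m=(i[...,0]>100)&(i[...,0]-i[...,1]>50)&(i[...,0]-i[...,2]>40)
    v,u=np.nonzero(m);j=v==v.max();print(n,len(u),u.mean()+x0,v.mean()+y0,u[j].mean()+x0,v.max()+y0, ray(c,u[j].mean()+x0,v.max()+y0+.5,.131))
E
```

```text
37.75 [0.55115798 0.13242036 0.26772233] 0.0350808891996744 [ 0.00921072 -0.76938406 -0.80659929]
2951 ((556.3519897460938, 132.506591796875), (11.610574722290039, 120.61565399169922), 7.983831405639648) 0.1809627227323108
red 116 [ 454.  -217.8] [39.9 17.1] 5.6 0.1033
yellow 129 [ 472.2 -151.7] [38.9 14.3] 12.7 0.1029
blue 111 [442.1 -91.2] [37.3 13.6] 7.3 0.103
red 84 [ 455.6 -219.8] [34.6 17.7] 8.0 0.1044
yellow 77 [ 473.3 -150.6] [36.1 10.3] 3.6 0.1037
blue 74 [444.8 -90.3] [31.9 10.6] 1.8 0.1031
a 10 293.7 150.7 294.0 153 [ 0.57599981 -0.21235504  0.131     ]
b 2 252.0 150.5 252.0 151 [ 0.57934341 -0.22514438  0.131     ]
```

```bash
python3 - <<'E'
from h import *
for f in("w4","w5","w8","w11"):
    c=ld(f);P=cloud(c);i=c["img"].astype(int)
    m=(i[...,0]>100)&(i[...,0]-i[...,1]>60)&(i[...,0]-i[...,2]>60)&(P[...,0]>.54)&(P[...,0]<.62)&(abs(P[...,1]+.21)<.04)
    m|=(i[...,0]>100)&(i[...,0]-i[...,1]>60)&(i[...,0]-i[...,2]>60)&np.isnan(P[...,0])
    v,u=np.nonzero(m)
    if not len(u): print(f,"none");continue
    d=P[m];print(f,len(u),np.nanmin(d,0).round(4),np.nanmax(d,0).round(4),(u.min(),u.max(),v.min(),v.max()))
    j=v==v.min();print("  tip ray",ray(c,u[j].mean(),v.min(),.131).round(4),u[j].mean(), "lowest pts",d[np.argsort(d[:,2])[:4]].round(4).tolist())
c=ld("w11");im=c["img"][215:260,155:215,::-1];cv2.imwrite("pics/p.png",cv2.resize(im,None,fx=10,fy=10,interpolation=cv2.INTER_CUBIC))
# knob
for f in("w7","w11"):
    c=ld(f);P=cloud(c);i=c["img"].astype(int);m=(i.max(2)<80)&(abs(P[...,2]-.1)<.004)&(P[...,0]<.4);q=P[m]
    if len(q)>5: print(f,len(q),cv2.minEnclosingCircle((q[:,:2]*1000).astype(np.float32)))
E
```

```text
w4 42 [ 0.5672 -0.2099  0.1456] [ 0.5767 -0.2029  0.159 ] (np.int64(178), np.int64(484), np.int64(182), np.int64(233))
  tip ray [0.523  0.0456 0.131 ] 484.0 lowest pts [[0.5708, -0.2034, 0.1456], [0.5713, -0.2032, 0.1466], [0.5716, -0.2029, 0.148], [0.5702, -0.2035, 0.1494]]
w5 57 [ 0.5674 -0.2102  0.146 ] [ 0.5772 -0.2027  0.1584] (np.int64(100), np.int64(460), np.int64(212), np.int64(278))
  tip ray [0.5193 0.079  0.131 ] 456.0 lowest pts [[0.5718, -0.2036, 0.146], [0.5725, -0.2028, 0.1481], [0.5705, -0.2033, 0.1486], [0.573, -0.2033, 0.149]]
w8 47 [ 0.5672 -0.2102  0.145 ] [ 0.5766 -0.2029  0.1592] (np.int64(179), np.int64(488), np.int64(201), np.int64(247))
  tip ray [0.5259 0.0403 0.131 ] 488.0 lowest pts [[0.5721, -0.2032, 0.145], [0.5708, -0.2031, 0.146], [0.5704, -0.2033, 0.1489], [0.5712, -0.2033, 0.149]]
w11 48 [ 0.5666 -0.2105  0.1471] [ 0.5766 -0.203   0.1594] (np.int64(169), np.int64(189), np.int64(69), np.int64(249))
  tip ray [ 0.4415 -0.2228  0.131 ] 169.0 lowest pts [[0.5714, -0.2032, 0.1471], [0.5721, -0.203, 0.1477], [0.5706, -0.2036, 0.1492], [0.5704, -0.2031, 0.1513]]
w7 581 ((372.3760986328125, -166.00721740722656), 10.350393295288086)
```

View pics/p.png

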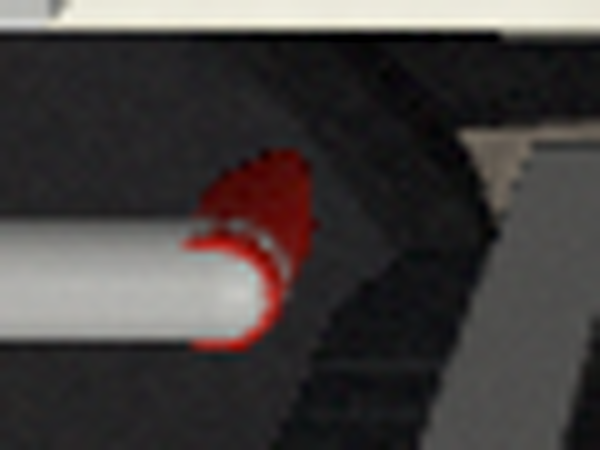

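The enlarged crop shows the red cone under the arm's end, with its tip at crop (295,152), which is wrist pixel (184.3,230). The bin handle is back at its shut position, so I'll go to the knob next.

Request:
drive_tool([
  [[-0.02,-0.02,0],[0,0,8]],
  [[-0.05,-0.043,0],[0,0,18]],
  [[-0.08,-0.067,0],[0,0,28]],
  [[-0.11,-0.093,0],[0,0,38]],
  [[-0.14,-0.118,0],[0,0,48]],
  [[-0.17,-0.143,0],[0,0,58]],
  [[-0.2,-0.17,0],[0,0,68]],
  [[-0.23,-0.195,0.01],[0,0,78]],
  [[-0.255,-0.215,0.02],[0,0,86.6]],
  [[-0.2694,-0.2276,0.03],[0,0,93.4]],
  [[-0.2694,-0.2276,0.04],[0,0,93.4]],
  [[-0.2694,-0.2276,0.04],[0,0,93.4]],
  [[-0.2694,-0.2276,0.04],[0,0,93.4]],
], claw=0.4)

```text
t: 39.48
position: [0.3665, -0.1666, 0.2294]
tcp_rot: [-3.138, -0.141, -0.0]
force: [0.7, -0.4, 0.1]
grip_width: 0.0517
gripper_force: 0.0
```

```bash
python3 - <<'E'
from h import *
c=ld("w11");print("tip",ray(c,184.3,230,.131))
c=save("wrist","w13.png",s=1.5);s=sense();print(s["t"],s["position"],s["grip_width"],R.from_rotvec(s["tcp_rot"]).as_matrix().round(4).tolist(),c["extrinsics"][:3,3],s["joint_positions"].round(2) if hasattr(s["joint_positions"],"round") else s["joint_positions"])
fins(c,.104,.12,(.36,.56,-.28,0))
P=cloud(c);i=c["img"].astype(int);m=(i.max(2)<80)&(abs(P[...,2]-.1)<.004)&(P[...,0]<.4)&(abs(P[...,1]+.167)<.02);q=P[m];print(len(q),len(q)and cv2.minEnclosingCircle((q[:,:2]*1000).astype(np.float32)))
E
```

```text
tip [ 0.57153854 -0.20703125  0.131     ]
39.525 [ 0.36659358 -0.16671789  0.22963699] 0.051569099141381546 [[0.996, 0.0894, 0.0004], [0.0894, -0.996, -0.0], [0.0004, 0.0001, -1.0]] [ 0.43355743 -0.16091898  0.35701512] [-0.55 -0.43  2.02  0.    1.55  0.93]
red 1361 [ 455.5 -222.6] [41.6 14.7] 4.0 0.1103
yellow 1261 [ 472.5 -157.9] [36.9 14.1] 4.9 0.1105
blue 1350 [444.9 -96.3] [41.6 14. ] 4.5 0.1103
807 ((366.4276123046875, -166.55455017089844), 12.75188159942627)
```

View pics/w13.png

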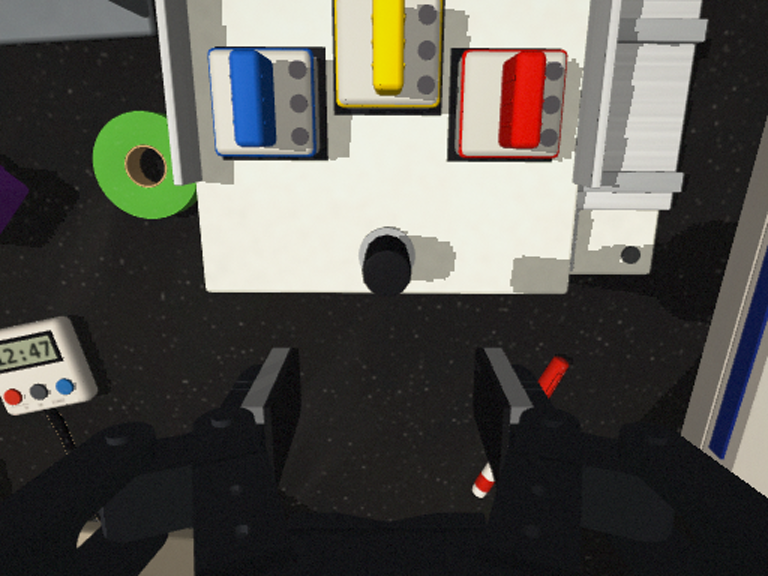

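The wrist view shows the knob (387,262) centred between the fingers and the cartridges still on their pads. I'll descend and grip it.

Request:
drive_tool([
  [[0,0,0.015],[0,0,0]],
  [[0,0,0.045],[0,0,0]],
  [[0,0,0.08],[0,0,0]],
  [[0,0,0.115],[0,0,0]],
  [[0,0,0.137],[0,0,0]],
  [[0,0,0.1435],[0,0,0]],
  [[0,0,0.1435],[0,0,0]],
])

```text
t: 40.4
position: [0.366, -0.167, 0.0856]
tcp_rot: [-3.138, -0.138, 0.001]
force: [0.4, 0.5, 0.8]
grip_width: 0.0514
gripper_force: 0.0
```

Request:
drive_tool([
  [[0,0,0],[0,0,0]],
  [[0,0,0],[0,0,0]],
  [[0,0,0],[0,0,0]],
  [[0,0,0],[0,0,0]],
  [[0,0,0],[0,0,0]],
], claw=1)

```text
t: 41.02
position: [0.367, -0.1677, 0.0871]
tcp_rot: [3.137, 0.137, 0.003]
force: [-1.5, 1.8, 5.3]
grip_width: 0.0242
gripper_force: 58.6
```

Request:
drive_tool([
  [[0.002,0,0],[0,0,0]],
  [[0.006,0,0],[0,0,0]],
  [[0.012,0,0],[0,0,0]],
  [[0.02,0,0],[0,0,0]],
  [[0.03,0,0],[0,0,0]],
  [[0.04,0,0],[0,0,0]],
  [[0.05,0,0],[0,0,0]],
  [[0.06,0,0],[0,0,0]],
  [[0.07,-0.001,0],[0,0,0]],
  [[0.08,-0.002,0],[0,0,0]],
  [[0.09,-0.003,0],[0,0,0]],
  [[0.1,-0.004,0],[0,0,0]],
  [[0.107,-0.005,0],[0,0,0]],
  [[0.112,-0.005,0],[0,0,0]],
  [[0.114,-0.005,0],[0,0,0]],
  [[0.114,-0.005,0],[0,0,0]],
  [[0.114,-0.005,0],[0,0,0]],
])

```text
t: 43.15
position: [0.4805, -0.153, 0.0872]
tcp_rot: [3.137, 0.137, 0.004]
force: [1.6, -1.7, 6.3]
grip_width: 0.0243
gripper_force: 58.9
```

```bash
cat >> h.py <<'E'
def tip(c):
    P=cloud(c);i=c["img"].astype(int)
    m=(i[...,0]>100)&(i[...,0]-i[...,1]>60)&(i[...,0]-i[...,2]>60)&(P[...,0]>.55)&(P[...,0]<.6)&(abs(P[...,1]+.207)<.02)&(P[...,2]>.122)
    v,u=np.nonzero(m)
    if len(u): print("ptr px",len(u),u.min(),u.max(),v.min(),v.max(),P[m].min(0).round(4),P[m].max(0).round(4))
E
python3 - <<'E'
from h import *
c=save("wrist","w14.png",s=1.5);s=sense();print(s["t"],s["position"],s["grip_width"],s["force"],c["extrinsics"][:3,3])
tip(c);fins(c,.104,.12,(.36,.7,-.32,0))
for n in("scene","side"): print(n);fins(save(n,n+"14.png",s=1.5),.09,.12,(.5,.7,-.32,0))
E
```

```text
43.2 [ 0.480499   -0.1529857   0.08718067] 0.024328509566839993 [ 1.25983702 -1.64979569  4.78511479] [ 0.54721617 -0.1472071   0.21495648]
red 6011 [ 563.1 -209.5] [30.  15.4] 4.8 0.11
yellow 906 [ 569.8 -145.9] [ 4.6 13.8] 4.0 0.1096
blue 5070 [552.  -83.3] [28.6 14.7] 5.5 0.1106
scene
red 34 [ 575.7 -201.3] [ 7.9 17.4] 83.0 0.1031
yellow 115 [ 587.  -139.2] [41.7 13.7] 8.3 0.1022
blue 77 [556.  -75.7] [34.9 10.8] 2.4 0.1044
side
red 68 [ 569.4 -203.6] [34.8 11.5] 9.2 0.1041
yellow 75 [ 587.3 -138. ] [37.1 11.4] 1.0 0.1045
blue 66 [557.1 -74.9] [34.1 10. ] 5.3 0.1036
```

View pics/w14.png

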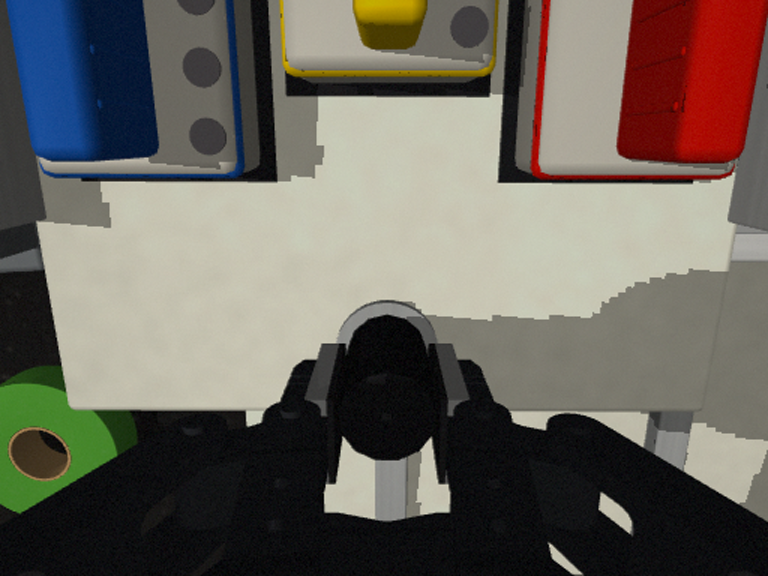

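The wrist view shows red (690,80) and blue ahead of the gripped knob, but the pointer is out of frame. I'll refine the tip position from the earlier wrist views and take a scene crop.

```bash
python3 - <<'E'
from h import *
M=[]
for f in("w4","w5","w8","w11"):
    c=ld(f);K=c["camera_matrix"];Ti=np.linalg.inv(c["extrinsics"]);pr=lambda p:(lambda q:(K@q)[:2]/q[2])(Ti[:3,:3]@p+Ti[:3,3])
    u0,v0=pr(np.array([.5716,-.207,.131])).astype(int)
    i=c["img"].astype(int);w=np.zeros(i.shape[:2],bool);w[max(v0-12,0):v0+16,max(u0-14,0):u0+12]=1
    m=w&(i[...,0]-i[...,1]>35)&(i[...,0]-i[...,2]>35);v,u=np.nonzero(m)
    j=v<=v.min()+1;t=(u[j].mean(),v.min());r=ray(c,*t,.131);print(f,t,len(u),r.round(4),c["extrinsics"][:3,3].round(3))
    Pm=K@Ti[:3];M+=[t[0]*Pm[2]-Pm[0],t[1]*Pm[2]-Pm[1]]
X=np.linalg.svd(np.array(M))[2][-1];print((X[:3]/X[3]).round(4))
a=ld("scene14")["img"][140:220,240:360,::-1];b=ld("side14")["img"][130:210,200:320,::-1]
cv2.imwrite("pics/ab.png",cv2.resize(np.vstack([a,b]),None,fx=3.7,fy=3.7,interpolation=cv2.INTER_CUBIC))
E
```

```text
w4 (np.float64(186.42857142857142), np.int64(215)) 96 [ 0.5711 -0.2084  0.131 ] [ 0.462 -0.154  0.417]
w5 (np.float64(115.83333333333333), np.int64(241)) 142 [ 0.571 -0.208  0.131] [ 0.436 -0.096  0.406]
w8 (np.float64(188.14285714285714), np.int64(227)) 112 [ 0.5712 -0.2083  0.131 ] [ 0.455 -0.159  0.405]
w11 (np.float64(182.66666666666666), np.int64(230)) 111 [ 0.5717 -0.2084  0.131 ] [ 0.451 -0.155  0.406]
[ 0.572  -0.2087  0.1294]
```

View pics/ab.png

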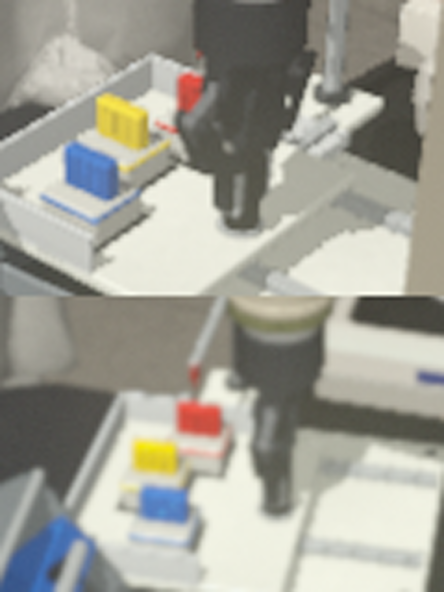

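The crop shows the pointer tip just left of the red fin's centre in the side view (195,375 against 200,405), so red needs about 3 mm more in +x.

Request:
drive_tool([
  [[0.001,0,0],[0,0,0]],
  [[0.002,0.0005,0],[0,0,0]],
  [[0.003,0.0005,0],[0,0,0]],
  [[0.003,0.0005,0],[0,0,0]],
  [[0.003,0.0005,0],[0,0,0]],
])

```text
t: 43.92
position: [0.4832, -0.1529, 0.0871]
tcp_rot: [3.138, 0.137, 0.003]
force: [-1.2, 1.2, 7.1]
grip_width: 0.0242
gripper_force: 59.1
```

```bash
python3 - <<'E'
from h import *
s=sense();print(s["t"],s["position"],s["force"])
def px(c,box,f):
    x0,y0,x1,y1=box;i=c["img"][y0:y1,x0:x1].astype(int);m=(i[...,0]-i[...,1]>40)&(i[...,0]-i[...,2]>40)
    k,l,st,ce=cv2.connectedComponentsWithStats(m.astype(np.uint8))
    for j in range(1,k):
        if st[j,4]>3: print(f,st[j]+[x0,y0,0,0,0],ce[j]+[x0,y0])
c=save("side","s15.png");px(c,(240,140,290,180),"side")
K=c["camera_matrix"];Ti=np.linalg.inv(c["extrinsics"])
for p in([.5718,-.2083,.131],[.5718,-.2083,.156],[.5718,-.2083,.112],[.5718,-.2083,.097]):
    q=Ti[:3,:3]@np.array(p)+Ti[:3,3];print(p,(K@q)[:2]/q[2])
E
```

```text
43.925 [ 0.48319499 -0.1528689   0.08714079] [-1.19569067  1.17062941  7.08106703]
side [251 149   3   5  10] [252.1 150.6]
side [247 158  12  10 109] [252.48623853 162.6146789 ]
[0.5718, -0.2083, 0.131] [252.56217531 154.53985162]
[0.5718, -0.2083, 0.156] [252.38789525 148.15340044]
[0.5718, -0.2083, 0.112] [252.69170157 159.2863107 ]
[0.5718, -0.2083, 0.097] [252.7922263  162.97001524]
```

Red is aligned: fin at u=252.5, pointer at u=252.1, predicted 252.7. I'll hold here for 2.5 s.

Request:
drive_tool([
  [[0,0,0],[0,0,0]],
  [[0,0,0],[0,0,0]],
  [[0,0,0],[0,0,0]],
  [[0,0,0],[0,0,0]],
  [[0,0,0],[0,0,0]],
  [[0,0,0],[0,0,0]],
  [[0,0,0],[0,0,0]],
  [[0,0,0],[0,0,0]],
  [[0,0,0],[0,0,0]],
  [[0,0,0],[0,0,0]],
  [[0,0,0],[0,0,0]],
  [[0,0,0],[0,0,0]],
  [[0,0,0],[0,0,0]],
  [[0,0,0],[0,0,0]],
  [[0,0,0],[0,0,0]],
  [[0,0,0],[0,0,0]],
  [[0,0,0],[0,0,0]],
  [[0,0,0],[0,0,0]],
  [[0,0,0],[0,0,0]],
  [[0,0,0],[0,0,0]],
])

```text
t: 46.48
position: [0.4832, -0.1529, 0.0871]
tcp_rot: [3.138, 0.137, 0.003]
force: [-1.1, 0.6, 8.1]
grip_width: 0.0243
gripper_force: 59.1
```

```bash
python3 - <<'E'
from h import *
s=sense();print(s["t"],s["position"],s["force"],s["grip_width"])
for n in("scene","side"): print(n);fins(read_camera(n),.09,.12,(.5,.7,-.32,0))
E
```

```text
46.475 [ 0.48319994 -0.1528735   0.08714839] [-1.07497665  0.57789363  8.06249655] 0.024281229375558346
scene
red 37 [ 577.5 -199.4] [ 9. 17.] 59.8 0.1031
yellow 104 [ 588.3 -139.5] [39.1 14.6] 7.7 0.1033
blue 72 [559.4 -75.2] [36.7 10.2] 11.4 0.1045
side
red 67 [ 569.7 -205.6] [35.4 13.7] 5.4 0.1041
yellow 74 [ 590.7 -139.6] [37.9 12.4] 6.1 0.1047
blue 56 [561.9 -75.5] [30.4  7.8] 5.0 0.1035
```

Request:
drive_tool([
  [[-0.001,0.002,0],[0,0,0]],
  [[-0.003,0.006,0],[0,0,0]],
  [[-0.006,0.012,0],[0,0,0]],
  [[-0.009,0.02,0],[0,0,0]],
  [[-0.012,0.028,0],[0,0,0]],
  [[-0.015,0.036,0],[0,0,0]],
  [[-0.018,0.044,0],[0,0,0]],
  [[-0.021,0.052,0],[0,0,0]],
  [[-0.023,0.058,0],[0,0,0]],
  [[-0.0245,0.062,0],[0,0,0]],
  [[-0.025,0.064,0],[0,0,0]],
  [[-0.025,0.064,0],[0,0,0]],
  [[-0.025,0.064,0],[0,0,0]],
])

```text
t: 48.2
position: [0.464, -0.2191, 0.0872]
tcp_rot: [3.137, 0.137, 0.004]
force: [1.5, -0.2, 5.5]
grip_width: 0.0242
gripper_force: 58.9
```

```bash
python3 - <<'E'
from h import *
s=sense();print(s["t"],s["position"],s["force"],s["grip_width"])
c=save("side","s16.png",s=1.5);fins(c,.09,.12,(.5,.7,-.32,0))
i=cv2.cvtColor(c["img"],cv2.COLOR_RGB2HSV).astype(int);m=(i[...,0]>20)&(i[...,0]<34)&(i[...,1]>130);m[:,:225]=0;m[:140]=0;m[180:]=0;m[:,280:]=0
v,u=np.nonzero(m);print(len(u),u.mean(),v.mean(),u.min(),u.max(),v.min(),v.max())
fins(save("scene","a16.png"),.09,.12,(.5,.7,-.32,0))
E
```

```text
48.2 [ 0.46404693 -0.21911831  0.0871619 ] [ 1.4866687  -0.23982691  5.54447833] 0.024185333995939747
red 70 [ 552.7 -269.9] [31.6 15.5] 14.7 0.1045
yellow 72 [ 569.8 -204.7] [35.5 10.2] 7.9 0.1035
blue 60 [ 540.5 -143.3] [30.3 10.4] 4.6 0.1025
83 252.74698795180723 162.5421686746988 247 258 159 166
red 56 [ 555.5 -268.3] [27.  11.3] 4.4 0.1043
yellow 112 [ 570.5 -203. ] [42.5 14.6] 18.3 0.1024
blue 9 [ 545.6 -141.1] [4.7 9.1] 69.5 0.1098
```

Yellow is at side pixel (252.7,162.5), the same spot red held. I'll hold here.

Request:
drive_tool([
  [[0,0,0],[0,0,0]],
  [[0,0,0],[0,0,0]],
  [[0,0,0],[0,0,0]],
  [[0,0,0],[0,0,0]],
  [[0,0,0],[0,0,0]],
  [[0,0,0],[0,0,0]],
  [[0,0,0],[0,0,0]],
  [[0,0,0],[0,0,0]],
  [[0,0,0],[0,0,0]],
  [[0,0,0],[0,0,0]],
  [[0,0,0],[0,0,0]],
  [[0,0,0],[0,0,0]],
  [[0,0,0],[0,0,0]],
  [[0,0,0],[0,0,0]],
  [[0,0,0],[0,0,0]],
  [[0,0,0],[0,0,0]],
  [[0,0,0],[0,0,0]],
  [[0,0,0],[0,0,0]],
  [[0,0,0],[0,0,0]],
  [[0,0,0],[0,0,0]],
])

```text
t: 50.8
position: [0.464, -0.2191, 0.0872]
tcp_rot: [3.137, 0.137, 0.004]
force: [1.4, -0.7, 6.1]
grip_width: 0.0244
gripper_force: 58.9
```

```bash
python3 - <<'E'
from h import *
s=sense();print(s["t"],s["position"],s["force"],s["grip_width"]);fins(save("side","s17.png",s=1.5),.09,.12,(.5,.7,-.32,0))
E
```

```text
50.8 [ 0.46403899 -0.21912298  0.0871673 ] [ 1.37106957 -0.69949192  6.09209346] 0.024365224082367028
red 70 [ 553.1 -271. ] [31.5 17.2] 15.8 0.1044
yellow 71 [ 569.9 -205.2] [34.4 12.5] 10.9 0.1034
blue 56 [ 540.7 -141.9] [30.1  9. ] 11.1 0.102
```

Request:
drive_tool([
  [[0.001,0.002,0],[0,0,0]],
  [[0.003,0.006,0],[0,0,0]],
  [[0.006,0.012,0],[0,0,0]],
  [[0.009,0.02,0],[0,0,0]],
  [[0.012,0.028,0],[0,0,0]],
  [[0.015,0.036,0],[0,0,0]],
  [[0.018,0.044,0],[0,0,0]],
  [[0.021,0.052,0],[0,0,0]],
  [[0.023,0.058,0],[0,0,0]],
  [[0.0245,0.062,0],[0,0,0]],
  [[0.025,0.0635,0],[0,0,0]],
  [[0.025,0.0635,0],[0,0,0]],
  [[0.025,0.0635,0],[0,0,0]],
])

```text
t: 52.48
position: [0.4941, -0.2803, 0.0872]
tcp_rot: [3.137, 0.137, 0.003]
force: [-0.6, 0.5, 7.7]
grip_width: 0.0244
gripper_force: 59.0
```

```bash
python3 - <<'E'
from h import *
s=sense();print(s["t"],s["position"],s["force"],s["grip_width"])
c=save("side","s18.png",s=1.5);fins(c,.09,.12,(.5,.7,-.36,0))
i=cv2.cvtColor(c["img"],cv2.COLOR_RGB2HSV).astype(int);m=(i[...,0]>98)&(i[...,0]<122)&(i[...,1]>130);m[:,:235]=0;m[:150]=0;m[168:]=0;m[:,270:]=0
v,u=np.nonzero(m);print(len(u),u.mean(),v.mean(),u.min(),u.max(),v.min(),v.max())
E
```

```text
52.475 [ 0.4941499  -0.28026593  0.08720357] [-0.62308126  0.46896357  7.70082702] 0.024397410054640953
red 50 [ 580.6 -329.8] [29.2 14.7] 16.2 0.1035
yellow 34 [ 609.4 -263.5] [18.1 11.7] 19.0 0.1044
blue 39 [ 575.5 -201.1] [20.3 10.7] 18.5 0.1029
51 252.33333333333334 162.41176470588235 248 257 160 165
```

View pics/s18.png

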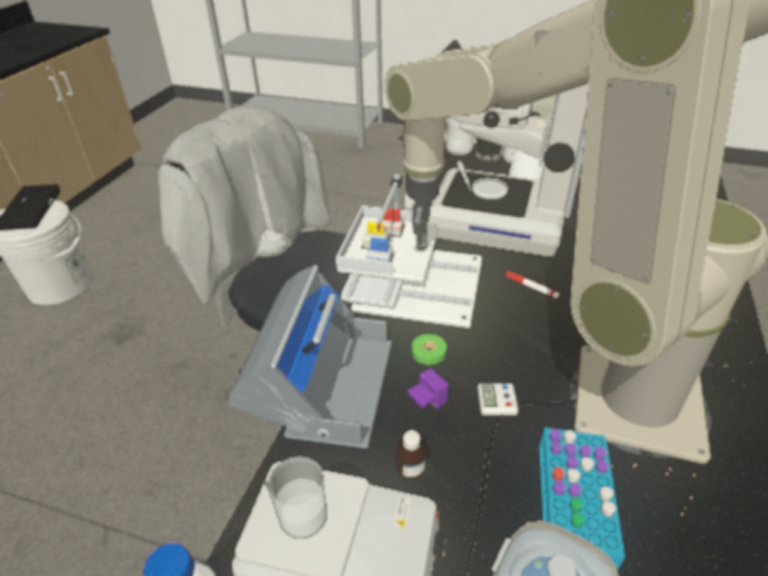

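The side view shows blue (379,243) directly below the pointer, the bin shut, and all three cartridges standing. Blue is at the same side pixel as the others, so I'll hold.

Request:
drive_tool([
  [[0,0,0],[0,0,0]],
  [[0,0,0],[0,0,0]],
  [[0,0,0],[0,0,0]],
  [[0,0,0],[0,0,0]],
  [[0,0,0],[0,0,0]],
  [[0,0,0],[0,0,0]],
  [[0,0,0],[0,0,0]],
  [[0,0,0],[0,0,0]],
  [[0,0,0],[0,0,0]],
  [[0,0,0],[0,0,0]],
  [[0,0,0],[0,0,0]],
  [[0,0,0],[0,0,0]],
  [[0,0,0],[0,0,0]],
  [[0,0,0],[0,0,0]],
  [[0,0,0],[0,0,0]],
  [[0,0,0],[0,0,0]],
  [[0,0,0],[0,0,0]],
  [[0,0,0],[0,0,0]],
  [[0,0,0],[0,0,0]],
  [[0,0,0],[0,0,0]],
])

```text
t: 55.02
position: [0.4942, -0.2803, 0.0872]
tcp_rot: [3.137, 0.137, 0.003]
force: [-0.3, -0.5, 6.6]
grip_width: 0.0242
gripper_force: 59.0
```

```bash
python3 - <<'E'
from h import *
s=sense();print(s["t"],s["position"],s["force"],s["grip_width"]);fins(save("side","s19.png",s=1.5),.09,.12,(.5,.7,-.36,0))
E
```

```text
55.025 [ 0.49415231 -0.28026549  0.08718586] [-0.33380512 -0.45452429  6.59154819] 0.024204735203217587
red 48 [ 578.4 -328.5] [25.8 10.8] 11.5 0.1038
yellow 37 [ 609.6 -264.2] [18.2 10.1] 15.9 0.1034
blue 37 [ 573.5 -201.9] [22.3  9.9] 0.7 0.1038
```

Request:
drive_tool([
  [[-0.002,-0.001,0],[0,0,0]],
  [[-0.006,-0.003,0],[0,0,0]],
  [[-0.012,-0.006,0],[0,0,0]],
  [[-0.02,-0.01,0],[0,0,0]],
  [[-0.029,-0.0145,0],[0,0,0]],
  [[-0.038,-0.019,0],[0,0,0]],
  [[-0.047,-0.0235,0],[0,0,0]],
  [[-0.056,-0.028,0],[0,0,0]],
  [[-0.065,-0.0325,0],[0,0,0]],
  [[-0.074,-0.037,0],[0,0,0]],
  [[-0.083,-0.0415,0],[0,0,0]],
  [[-0.092,-0.046,0],[0,0,0]],
  [[-0.1,-0.05,0],[0,0,0]],
  [[-0.107,-0.0535,0],[0,0,0]],
  [[-0.112,-0.056,0],[0,0,0]],
  [[-0.116,-0.058,0],[0,0,0]],
  [[-0.118,-0.059,0],[0,0,0]],
  [[-0.118,-0.059,0],[0,0,0]],
])

```text
t: 57.32
position: [0.3714, -0.2318, 0.0871]
tcp_rot: [3.137, 0.137, 0.003]
force: [-0.5, 0.1, 8.8]
grip_width: 0.0245
gripper_force: 59.2
```

Request:
drive_tool([
  [[-0.001,0,0],[0,0,0]],
  [[-0.002,0,0],[0,0,0]],
  [[-0.003,0,0],[0,0,0]],
  [[-0.004,0,0],[0,0,0]],
  [[-0.005,0,0],[0,0,0]],
  [[-0.006,0,0],[0,0,0]],
  [[-0.007,0,0],[0,0,0]],
  [[-0.008,0,0],[0,0,0]],
  [[-0.009,0,0],[0,0,0]],
  [[-0.009,0,0],[0,0,0]],
  [[-0.009,0,0],[0,0,0]],
])

```text
t: 58.7
position: [0.3641, -0.2324, 0.0872]
tcp_rot: [3.137, 0.137, 0.009]
force: [10.1, -0.9, 1.4]
grip_width: 0.0242
gripper_force: 58.8
```

Request:
drive_tool([
  [[0,0,0],[0,0,0]],
  [[0,0,0],[0,0,0]],
  [[0,0,0],[0,0,0]],
  [[0,0,0],[0,0,0]],
  [[0,0,-0.01],[0,0,0]],
  [[0,0,-0.035],[0,0,0]],
  [[0,0,-0.065],[0,0,0]],
  [[0,0,-0.1],[0,0,0]],
  [[0,0,-0.135],[0,0,0]],
  [[0,0,-0.16],[0,0,0]],
  [[0,0,-0.16],[0,0,0]],
], claw=0.4)

```text
t: 60.08
position: [0.3628, -0.2328, 0.2488]
tcp_rot: [3.135, 0.137, 0.006]
force: [-1.5, -0.2, 0.2]
grip_width: 0.0515
gripper_force: 0.0
```

```bash
python3 - <<'E'
from h import *
c=save("wrist","w20.png",s=1.5);s=sense();print(s["t"],s["position"],s["force"])
fins(c,.104,.12,(.36,.56,-.34,0))
P=cloud(c);i=c["img"].astype(int);m=(i.max(2)<80)&(abs(P[...,2]-.1)<.004)&(P[...,0]<.4)&(abs(P[...,1]+.232)<.02);q=P[m];print(len(q),len(q)and cv2.minEnclosingCircle((q[:,:2]*1000).astype(np.float32)))
E
```

```text
60.125 [ 0.36210098 -0.23225372  0.24689008] [-0.08021369  0.21351883 -0.24422077]
red 1059 [ 423.  -290.1] [41.  14.9] 4.4 0.1103
yellow 1176 [ 471.7 -223.9] [40.7 13.9] 4.6 0.1106
blue 1149 [ 442.  -162.2] [41.1 14. ] 4.6 0.1104
700 ((363.89886474609375, -232.57945251464844), 12.73628044128418)
```

View pics/w20.png

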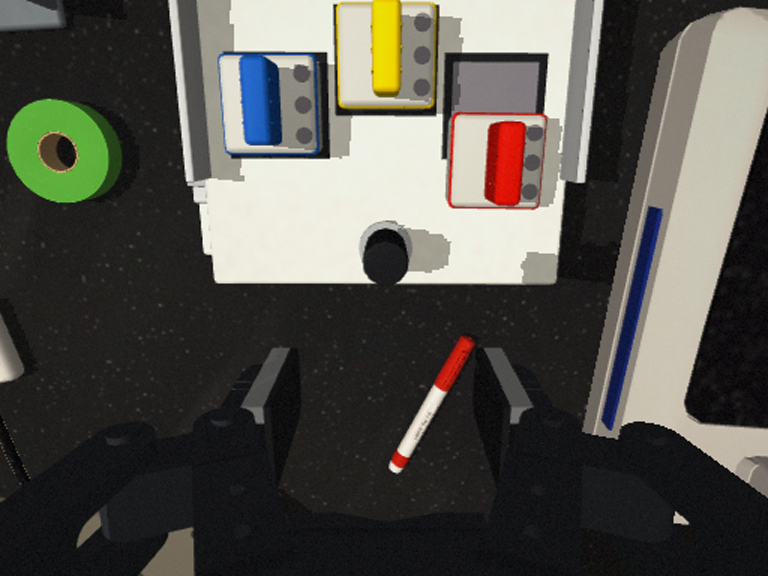

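The wrist view shows blue and yellow on their pads, but red has been knocked forward off the right pad (pad centre about (497,105), red at (497,160)), after its dwell was done. I'll set it back on its pad.

Request:
drive_tool([
  [[0.01,0.01,0],[0,0,0]],
  [[0.03,0.03,0],[0,0,0]],
  [[0.045,0.05,0],[0,0,0]],
  [[0.0553,0.0626,0.01],[0,0,0]],
  [[0.0553,0.0626,0.03],[0,0,0]],
  [[0.0553,0.0626,0.05],[0,0,0]],
  [[0.0553,0.0626,0.055],[0,0,0]],
  [[0.0553,0.0626,0.055],[0,0,0]],
], claw=0.53)

```text
t: 61.12
position: [0.4215, -0.2887, 0.1899]
tcp_rot: [-3.137, -0.137, 0.002]
force: [-0.7, 0.7, -0.3]
grip_width: 0.0401
gripper_force: 0.0
```

```bash
python3 - <<'E'
from h import *
c=save("wrist","w21.png",s=1.5);s=sense();print(s["t"],s["position"],s["force"],s["grip_width"],R.from_rotvec(s["tcp_rot"]).as_matrix()[:2,0])
fins(c,.104,.12,(.36,.56,-.34,0))
E
```

```text
61.175 [ 0.42202328 -0.28914998  0.19086443] [-0.13216656  0.61960683  1.18271792] 0.040246577893574664 [0.99618573 0.08725813]
red 1371 [ 423.5 -290.7] [41.4 14.5] 3.2 0.1104
yellow 1757 [ 472.5 -224.1] [41.4 14.4] 5.0 0.1103
blue 1779 [ 442.4 -162.7] [41.5 14.8] 6.2 0.11
```

Request:
drive_tool([
  [[0.001,0.001,0.01],[0,0,0]],
  [[0.001,0.001,0.03],[0,0,0]],
  [[0.001,0.001,0.055],[0,0,0]],
  [[0.001,0.001,0.075],[0,0,0]],
  [[0.001,0.001,0.084],[0,0,0]],
  [[0.001,0.001,0.087],[0,0,0]],
  [[0.001,0.001,0.087],[0,0,0]],
])

```text
t: 62.05
position: [0.4236, -0.2906, 0.1044]
tcp_rot: [3.138, 0.137, 0.001]
force: [-1.0, 0.6, -0.2]
grip_width: 0.0402
gripper_force: 0.0
```

Request:
drive_tool([
  [[0,0,0],[0,0,0]],
  [[0,0,0],[0,0,0]],
  [[0,0,0],[0,0,0]],
  [[0,0,0],[0,0,0]],
  [[0,0,0],[0,0,0]],
], claw=1)

```text
t: 62.68
position: [0.4238, -0.2907, 0.1047]
tcp_rot: [3.138, 0.137, 0.002]
force: [-0.5, 0.4, 6.0]
grip_width: 0.0126
gripper_force: 60.0
```

Request:
drive_tool([
  [[0,0,-0.003],[0,0,0]],
  [[0,0,-0.01],[0,0,0]],
  [[0,0,-0.015],[0,0,0]],
  [[0,0,-0.015],[0,0,0]],
  [[0,0,-0.015],[0,0,0]],
])

```text
t: 63.3
position: [0.4233, -0.2903, 0.1187]
tcp_rot: [-3.139, -0.137, 0.0]
force: [0.2, 0.1, -0.6]
grip_width: 0.0125
gripper_force: 59.2
```

```bash
python3 - <<'E'
from h import *
c=save("wrist","w22.png",s=1.5);s=sense();print(s["t"],s["position"],s["force"],s["grip_width"],R.from_rotvec(s["tcp_rot"]).as_matrix()[:2,0])
fins(c,.104,.14,(.36,.56,-.34,0))
E
```

```text
63.35 [ 0.42319303 -0.29021105  0.11857444] [-0.29629497 -0.52407786 -1.03869969] 0.01242568949299921 [0.99618604 0.08725429]
red 3544 [ 423.3 -290.5] [41.7 13.8] 5.0 0.1231
yellow 4103 [ 472.6 -224.5] [41.5 15. ] 5.8 0.1102
```

Request:
drive_tool([
  [[0.004,0,0],[0,0,0]],
  [[0.012,0.001,0],[0,0,0]],
  [[0.021,0.001,0],[0,0,0]],
  [[0.027,0.001,0],[0,0,0]],
  [[0.029,0.001,0],[0,0,0]],
  [[0.029,0.001,0.004],[0,0,0]],
  [[0.029,0.001,0.009],[0,0,0]],
  [[0.029,0.001,0.012],[0,0,0]],
  [[0.029,0.001,0.014],[0,0,0]],
  [[0.029,0.001,0.015],[0,0,0]],
  [[0.029,0.001,0.015],[0,0,0]],
])

```text
t: 64.72
position: [0.4528, -0.2892, 0.1047]
tcp_rot: [3.138, 0.137, 0.002]
force: [-1.3, 0.9, 5.3]
grip_width: 0.0126
gripper_force: 59.8
```

Request:
drive_tool([
  [[0,0,0],[0,0,0]],
  [[0,0,0],[0,0,0]],
  [[0,0,0],[0,0,0]],
  [[0,0,-0.01],[0,0,0]],
  [[0,0,-0.03],[0,0,0]],
  [[0,0,-0.055],[0,0,0]],
  [[0,0,-0.085],[0,0,0]],
  [[0,0,-0.115],[0,0,0]],
  [[-0.03,-0.02,-0.145],[0,0,0]],
  [[-0.06,-0.05,-0.16],[0,0,0]],
  [[-0.075,-0.06,-0.16],[0,0,0]],
  [[-0.08,-0.06,-0.16],[0,0,0]],
  [[-0.08,-0.06,-0.16],[0,0,0]],
], claw=0.65)

```text
t: 66.35
position: [0.3675, -0.2364, 0.2641]
tcp_rot: [3.138, 0.136, 0.001]
force: [-0.5, -1.1, -0.2]
grip_width: 0.0299
gripper_force: 0.0
```

```bash
python3 - <<'E'
from h import *
c=save("wrist","w23.png",s=1.5);s=sense();print(s["t"],s["position"],s["force"])
fins(c,.104,.12,(.36,.56,-.34,0))
P=cloud(c);i=c["img"].astype(int);m=(i.max(2)<80)&(abs(P[...,2]-.1)<.004)&(P[...,0]<.4)&(abs(P[...,1]+.232)<.02);q=P[m];print(len(q),len(q)and cv2.minEnclosingCircle((q[:,:2]*1000).astype(np.float32)))
for n in("scene","side"):
    k=read_camera(n);Q=cloud(k);h=cv2.cvtColor(k["img"],cv2.COLOR_RGB2HSV);m=(h[...,0]>45)&(h[...,0]<75)&(h[...,1]>120)&(abs(Q[...,0]-.405)<.06)&(abs(Q[...,1])<.06);Q0=cloud(ld("a" if n=="scene" else "b"));k0=ld("a" if n=="scene" else "b");h0=cv2.cvtColor(k0["img"],cv2.COLOR_RGB2HSV);m0=(h0[...,0]>45)&(h0[...,0]<75)&(h0[...,1]>120)&(abs(Q0[...,0]-.405)<.06)&(abs(Q0[...,1])<.06)
    print(n,"tape",Q0[m0].mean(0),Q[m].mean(0),"diff px bottle",np.abs(k["img"][270:340,190:300].astype(int)-k0["img"][270:340,190:300]).mean())
E
```

```text
66.4 [ 0.3676034  -0.23637792  0.26381391] [ 0.6293176   0.08350445 -0.63149102]
red 1016 [ 451.4 -289.1] [41.  14.7] 5.1 0.1104
yellow 1050 [ 473.  -224.1] [40.9 14.5] 3.9 0.1105
blue 1013 [ 443.4 -163. ] [41.1 14.2] 5.5 0.1104
630 ((364.67449951171875, -233.3284912109375), 12.733914375305176)
scene tape [0.39301049 0.01242994 0.01473509] [0.38868604 0.01730886 0.0137725 ] diff px bottle 1.393939393939394
side tape [0.4011763  0.00148614 0.01711443] [0.4008175  0.0020678  0.01724024] diff px bottle 1.9116450216450216
```

View pics/w23.png

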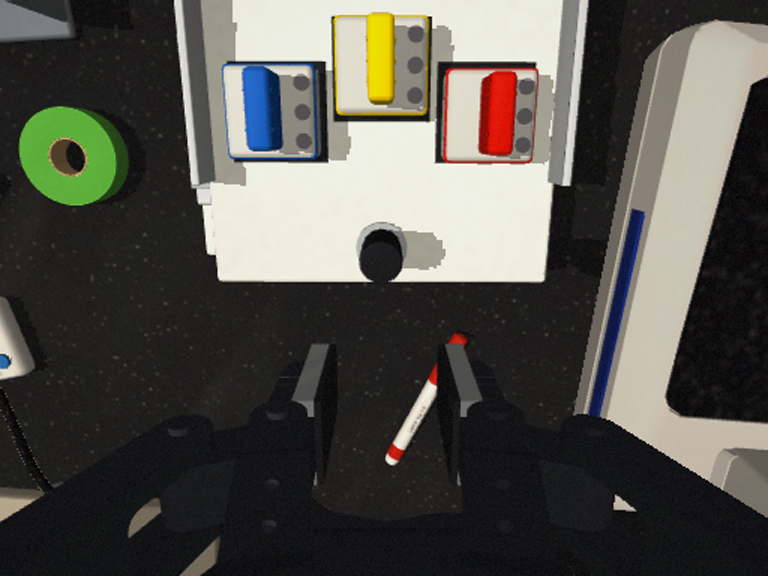

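Red is back on its pad. That picture put me past the 14-view limit, with 17 viewed in all, so I'll use numbers only from here. I'll compare the visible black borders to check red's centring.

```bash
python3 - <<'E'
from h import *
c=ld("w23");i=c["img"].astype(int);P=cloud(c)
y=.0873;X=np.array([np.cos(y),np.sin(y)]);Y=np.array([-X[1],X[0]]);kn=np.array([.3647,-.2333])
dark=(i.max(2)<75)&(P[...,2]<.062)&(P[...,2]>.046)
v,u=np.nonzero(dark);W=np.array([ray(c,a,b,.054)[:2] for a,b in zip(u,v)])-kn;s=np.c_[W@X,W@Y]*1000
for n,cx,cy in(("blue",85,64),("yellow",110,0),("red",85,-64)):
    k=(abs(s[:,0]-cx)<36)&(abs(s[:,1]-cy)<36);q=s[k]-[cx,cy]
    mid=q[abs(q[:,1])<15,0];f=mid[mid<0];md=q[(abs(q[:,0])<10),1]
    print(n,"front",np.percentile(f,[2,98]).round(1) if len(f) else None,"left+",np.percentile(md[md>0],[2,98]).round(1) if (md>0).any() else None,"right",np.percentile(md[md<0],[2,98]).round(1) if (md<0).any() else None,len(q))
E
```

```text
blue front [-29.3 -28.4] left+ None right [-35.5 -25.8] 587
yellow front [-29.7 -27. ] left+ [28.7 35.6] right [-36.  -28.6] 611
red front None left+ [26.4 35.8] right None 521
```

Red sits about 2.5 mm too far forward, since no front border shows while blue and yellow show theirs. I'll correct it.

Request:
drive_tool([
  [[0.015,0.01,0],[0,0,0]],
  [[0.045,0.035,0],[0,0,0]],
  [[0.07,0.055,0.01],[0,0,0]],
  [[0.08,0.06,0.03],[0,0,0]],
  [[0.08,0.06,0.06],[0,0,0]],
  [[0.08,0.06,0.095],[0,0,0]],
  [[0.08,0.06,0.13],[0,0,0]],
  [[0.08,0.06,0.15],[0,0,0]],
  [[0.08,0.06,0.159],[0,0,0]],
  [[0.08,0.06,0.16],[0,0,0]],
  [[0.08,0.06,0.16],[0,0,0]],
], claw=0.53)

```text
t: 67.88
position: [0.4529, -0.2893, 0.1048]
tcp_rot: [3.138, 0.137, 0.002]
force: [0.4, 0.0, 0.1]
grip_width: 0.0401
gripper_force: 0.0
```

Request:
drive_tool([
  [[0,0,0],[0,0,0]],
  [[0,0,0],[0,0,0]],
  [[0,0,0],[0,0,0]],
  [[0,0,0],[0,0,0]],
  [[0,0,0],[0,0,0]],
], claw=1)

```text
t: 68.5
position: [0.4529, -0.2893, 0.1049]
tcp_rot: [3.137, 0.137, 0.002]
force: [-1.0, 0.5, 5.1]
grip_width: 0.0127
gripper_force: 59.9
```

Request:
drive_tool([
  [[0,0,-0.002],[0,0,0]],
  [[0,0,-0.004],[0,0,0]],
  [[0.0025,0,-0.004],[0,0,0]],
  [[0.0025,0,-0.004],[0,0,0]],
  [[0.0025,0,-0.001],[0,0,0]],
  [[0.0025,0,0],[0,0,0]],
  [[0.0025,0,0],[0,0,0]],
])

```text
t: 69.38
position: [0.4555, -0.2891, 0.1049]
tcp_rot: [3.137, 0.137, 0.002]
force: [-0.4, 1.0, 6.9]
grip_width: 0.0124
gripper_force: 60.1
```

Request:
drive_tool([
  [[0,0,0],[0,0,0]],
  [[0,0,0],[0,0,0]],
  [[0,0,0],[0,0,0]],
  [[0,0,-0.01],[0,0,0]],
  [[0,0,-0.03],[0,0,0]],
  [[0,0,-0.055],[0,0,0]],
  [[0,0,-0.085],[0,0,0]],
  [[0,0,-0.115],[0,0,0]],
  [[-0.03,-0.02,-0.145],[0,0,0]],
  [[-0.06,-0.05,-0.16],[0,0,0]],
  [[-0.08,-0.06,-0.16],[0,0,0]],
  [[-0.0825,-0.06,-0.16],[0,0,0]],
  [[-0.0825,-0.06,-0.16],[0,0,0]],
], claw=0.65)

```text
t: 71.0
position: [0.3677, -0.2363, 0.2642]
tcp_rot: [3.138, 0.136, 0.001]
force: [-0.0, 0.2, -0.1]
grip_width: 0.0299
gripper_force: 0.0
```

```bash
python3 - <<'E'
from h import *
c=save("wrist","w24.png",s=1.5);i=c["img"].astype(int);P=cloud(c);s=sense();print(s["t"],s["position"])
o=fins(c,.104,.12,(.36,.56,-.34,0))
m=(i.max(2)<80)&(abs(P[...,2]-.1)<.004)&(P[...,0]<.4)&(abs(P[...,1]+.232)<.02);kn=np.array(cv2.minEnclosingCircle((P[m][:,:2]*1000).astype(np.float32))[0])/1000;print(kn)
y=.0873;X=np.array([np.cos(y),np.sin(y)]);Y=np.array([-X[1],X[0]])
for n in o:d=o[n][:2]-kn;print(n,d@X,d@Y)
dark=(i.max(2)<75)&(P[...,2]<.062)&(P[...,2]>.046)
v,u=np.nonzero(dark);W=np.array([ray(c,a,b,.054)[:2] for a,b in zip(u,v)])-kn;s=np.c_[W@X,W@Y]*1000
for n,cx,cy in(("blue",85,64),("yellow",110,0),("red",85,-64)):
    q=s[(abs(s[:,0]-cx)<36)&(abs(s[:,1]-cy)<36)]-[cx,cy];f=q[(abs(q[:,1])<15)&(q[:,0]<0),0];print(n,np.percentile(f,[2,98]) if len(f) else None)
E
```

```text
71.05 [ 0.36779117 -0.23632586  0.26387731]
red 1033 [ 454.4 -289. ] [41.6 14.5] 4.9 0.1103
yellow 1070 [ 473.7 -224.9] [41.6 14.4] 4.4 0.1105
blue 1012 [ 443.7 -163.5] [40.7 14.2] 4.9 0.1104
[ 0.36562253 -0.23387434]
red 0.08359471097060757 -0.06261751348738095
yellow 0.10845240824030428 -0.0004795350635567976
blue 0.08388262957538398 0.06334986692331697
blue [-29.90891498 -28.97348031]
yellow [-30.25699348 -27.57833082]
red [-29.88526014 -28.94979641]
```

Red is now centred like the others. The carrier may have shifted a fraction of a millimetre off its stop, so I'll seat it against the stop once more.

Request:
drive_tool([
  [[-0.003,-0.004,0.01],[0,0,0]],
  [[-0.003,-0.004,0.04],[0,0,0]],
  [[-0.003,-0.004,0.075],[0,0,0]],
  [[-0.003,-0.004,0.11],[0,0,0]],
  [[-0.003,-0.004,0.145],[0,0,0]],
  [[-0.003,-0.004,0.168],[0,0,0]],
  [[-0.003,-0.004,0.1775],[0,0,0]],
  [[-0.003,-0.004,0.1775],[0,0,0]],
], claw=0.4)

```text
t: 72.05
position: [0.3636, -0.2319, 0.0856]
tcp_rot: [-3.137, -0.137, 0.002]
force: [-0.3, 0.7, -0.2]
grip_width: 0.0515
gripper_force: 0.0
```

Request:
drive_tool([
  [[0,0,0],[0,0,0]],
  [[0,0,0],[0,0,0]],
  [[0,0,0],[0,0,0]],
  [[0,0,0],[0,0,0]],
  [[0,0,0],[0,0,0]],
  [[-0.001,0,0],[0,0,0]],
  [[-0.002,0,0],[0,0,0]],
  [[-0.003,0,0],[0,0,0]],
  [[-0.003,0,0],[0,0,0]],
], claw=1)

```text
t: 73.18
position: [0.3632, -0.2332, 0.0877]
tcp_rot: [3.137, 0.137, 0.008]
force: [8.4, 0.8, 1.8]
grip_width: 0.0243
gripper_force: 58.9
```

Request:
drive_tool([
  [[0,0,0],[0,0,0]],
  [[0,0,0],[0,0,0]],
  [[0,0,0],[0,0,0]],
  [[0,0,0],[0,0,0]],
  [[0,0,-0.01],[0,0,0]],
  [[0,0,-0.035],[0,0,0]],
  [[0,0,-0.065],[0,0,0]],
  [[0,0,-0.1],[0,0,0]],
  [[0,0,-0.135],[0,0,0]],
  [[0,0,-0.165],[0,0,0]],
  [[0,0,-0.175],[0,0,0]],
  [[0,0,-0.175],[0,0,0]],
  [[0,0,-0.175],[0,0,0]],
], claw=0.4)

```text
t: 74.8
position: [0.3605, -0.2321, 0.2598]
tcp_rot: [-3.137, -0.137, 0.003]
force: [0.3, -0.0, -0.3]
grip_width: 0.0514
gripper_force: 0.0
```

```bash
python3 - <<'E'
from h import *
c=save("wrist","w25.png",s=1.5);i=c["img"].astype(int);P=cloud(c);s=sense();print(s["t"],s["position"])
o=fins(c,.104,.12,(.36,.56,-.34,0))
m=(i.max(2)<80)&(abs(P[...,2]-.1)<.004)&(P[...,0]<.4)&(abs(P[...,1]+.232)<.02);kn=np.array(cv2.minEnclosingCircle((P[m][:,:2]*1000).astype(np.float32))[0])/1000;print(kn)
y=.0873;X=np.array([np.cos(y),np.sin(y)]);Y=np.array([-X[1],X[0]])
for n in o:d=o[n][:2]-kn;print(n,d@X,d@Y)
ok=len(o)==3 and all(abs(np.dot(o[n][:2]-kn,X)-a)<.004 and abs(np.dot(o[n][:2]-kn,Y)-b)<.004 for n,a,b in(("red",.085,-.064),("yellow",.11,0),("blue",.085,.064)))
print(ok)
if ok: print(finish_job())
E
```

```text
74.85 [ 0.3604569  -0.23205269  0.25967169]
red 1091 [ 453.1 -288.2] [41.4 14.7] 4.3 0.1103
yellow 1096 [ 471.4 -224.5] [39.9 14.3] 4.7 0.1105
blue 1061 [ 442.  -162.9] [41.1 14. ] 5.4 0.1104
[ 0.36394565 -0.2331873 ]
red 0.0840429673763039 -0.0625998275713753
yellow 0.1078282263769719 -0.00072080125907437
blue 0.08390795783568918 0.06318283791935167
True
the job is handed in; nothing more can be done
None
```

The job is handed in at about 75 s: all three cartridges stand on their pads, the bin is shut, red, yellow and blue each held 2.5 s under the pointer, and the carrier is at its front stop; red was knocked off its pad after its turn and re-centred, and I viewed 17 pictures, over the limit of 14.

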